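Set up the coating tester and right the fallen bottles

ROBOT

A 7-joint arm with a two-finger parallel gripper is mounted at the origin on the work surface. World frame = base frame: x ahead of the robot, y to its left, z up, the work surface at z = 0. Lengths are in m, angles in rad, forces in N, time in s.
With the tool pointing down it reaches from about 0.4 to 0.85 m from the base axis. Payload 6.9 kg.
Tool frame: the origin (TCP) lies on the centre line of the jaws, within the pads' length; the fingertips stand 8 mm ahead of it and the grasp point (between the pads) lies 11 mm behind it; z points along the fingers, y is the line along which they close (so a half turn about z gives the same grasp; the last joint's range is limited). The gripper opens to 85 mm and grips with 20 to 120 N. Pads are 22 mm wide; open, the fingers measure 114 mm over their backs; the gripper's body (76 mm by 85 mm) begins 54 mm behind the grasp point. The pads swing forward as they close: fully open they stand 13 mm farther back than shut.
Start: joints at [-1.121, 0.507, -0.238, 1.5, 0.126, 1.149, -0.155], TCP at [0.211, 0.588, 0.239] pointing down, gripper open.
Joint ranges: [-3.08, 3.08], [-0.24, 2.05], [-1.43, 1.35], [0, 2.5], [-1.52, 4.66], [0.17, 1.96], [-2.89, 2.89]. Speed limits (rad/s): [2.39, 2.39, 3.14, 3.14, 3.14, 3.14, 3.14].

INTERFACE

Orientations are given as a 3x3 rotation matrix whose columns are the frame's x, y, z axes.
In Python, from cell import robot gives the robot as it stands. The module is installed in compiled form; this text tells all that it offers.
- The arm moves only by the tool move_arm, never from a script. Its argument "plan" is a list of rows, each a list of 3 entries, a list of its own where there are three numbers: the shift along the tool's x, y, z in units of 40 mm (1.0 is 40 mm), then the turn, a rotation vector about the tool's x, y, z in units of 5 degrees (1.0 is 5 degrees), then the opening, from 0 (shut) to 1 (fully open). In form: [[[tx, ty, tz], [wx, wy, wz], fingers], ...]. A call has 1 to 5 rows; each row shifts and turns the commanded pose from where the row before left it, along the tool's axes as they then stand; what a row does not reach is not made up. A row lasts 1/12 s, in which the tool goes at most 41.7 mm and 7.16 degrees, less where a joint would pass 70% of its speed; a pose out of reach is approached as far as the arm can. A call is refused whole if a number of a shift passes 1 or a number of a turn 1, either way. A call with a gripper value outside its range is refused whole. The fingers move at their own pace and stop on an object; the grip force is fixed at half the most. Time passes only in rows, so rows that do not move let the fingers close. It gives the time, the measured TCP pose, the force, the opening and the grip force at its end, in the units of the state.
- robot.sense(): the state, without advancing time (a new reading comes with each control period).
- robot.capture(name): name is "scene" or "top" or "wrist"; returns a dict with "frame" (400x640x3 uint8, blue, green, red), "K" (3x3 intrinsics, pixels), "R" (3x3) and "t" (3): a world point X has camera coordinates R X + t. Camera axes: x right, y down, z forward; pixel columns grow to the right and rows downward; lengths in m; the calibration is good to about 2 mm. A picture is of the moment at which its call begins. There is no depth.
- robot.job_done(): hands the job in; it is judged then, once.
The state is a dict: "t": time; "joint_pos": joint angles; "qvel": joint speeds; "effort": joint torques, N m; "eef_pos": TCP position; "orientation": TCP orientation; "force": force on the tool from outside, world axes, zero at the start; "torque": the same for the moment, N m; "width": finger opening in m; "grasp_force": force on a finger pad.
Only numpy, scipy, OpenCV 4.12 (cv2) and the standard library are available. Lean on these libraries where they do the work, as an engineer would, in place of code of your own. Each camera call takes 0.05 s, during which the arm holds its last target. There are 200 camera calls.

TASK

Get the test station ready for its next run: raise the tester's red-handled lever well up, slide the yellow panel into the slot until it is fully home against the stop, then lower the lever so that its foot presses on the panel. Also, at any time, stand every fallen square bottle upright on the blue mat, cap up, and leave the rest of the bench undisturbed.

Things in the scene. Friction and masses are not known exactly. Their poses are not given: they have to be found in the camera images.
- bottle_green: Closed rigid green bottle with a white cap, 0.25 kg, 116 mm tall: square body 48 x 48 mm, 84 mm tall, then a round cap 28 mm wide. Origin: centre of the square body, 42 mm from the base; z axis from base to cap. Starts lying on a flat side (origin 24 mm above the bench); stands on the mat with its origin at 45 mm. May be absent.
- bottle_white: Closed rigid white bottle with a blue cap, 0.25 kg, 116 mm tall: square body 48 x 48 mm, 84 mm tall, then a round cap 28 mm wide. Origin: centre of the square body, 42 mm from the base; z axis from base to cap. Starts lying on a flat side (origin 24 mm above the bench); stands on the mat with its origin at 45 mm. May be absent.
- bottle_amber: Closed rigid orange bottle with a black cap, 0.25 kg, 116 mm tall: square body 48 x 48 mm, 84 mm tall, then a round cap 28 mm wide. Origin: centre of the square body, 42 mm from the base; z axis from base to cap. Starts lying on a flat side (origin 24 mm above the bench); stands on the mat with its origin at 45 mm. May be absent.
- mat: Blue rectangular mat fixed to the bench, 160 mm (its x) by 310 mm (its y) and 3 mm thick. Origin: centre of its underside, on the bench; its x axis points away from the robot, more or less.
- panel: Loose rigid yellow test panel, 120 mm (its x) x 60 mm (its y) x 6 mm, 80 g, lying flat on the bench. Origin: centre of its underside. Either end may go first.
- tester: Coating tester fixed to the bench, grey base, white housing. Origin at bench level; x points into the slot (roughly away from the robot), y left, z up. Its bed is 12 mm above the bench: in front of the slot a tongue 40 mm wide, x = -102 to -45 mm; under the slot x = -45 to the stop at 20 mm. Housing: x = 50 to 125 mm, 100 mm wide, up to 102 mm high.
- slot_mouth (a point): Middle of the slot's mouth on the bed, at tester x = -45 mm, 12 mm up; axes as the tester's. Slot: 65 mm deep, 62.5 mm wide, 8.5 mm high under lips along both sides (lip tops 29 mm above the bench, open 38 mm down the middle). Side walls flare outward for the last 16 mm before the mouth, to x = -60, y = +-41 mm, 26 mm above the bench.
- slot_home (a point): Where the panel's origin lies when the panel is fully home against the stop: 12 mm above the bench, tester x = -40 mm; axes as the tester's. The panel then sticks 55 mm out of the mouth, its rear end at tester x = -100 mm, overhanging the tongue at both sides.
- lever (a joint): Lever angle, rad: 0 = down (arm level, from the hinge toward the mouth, foot 1 mm above the bed, blocking the slot), 1.25 = fully raised, handle up and back toward the housing. Stiff hinge: stays where it is left; 2 to 3 N at the handle moves it. With the panel home its rubber foot, 75 mm from the hinge, rests on the panel at about 0.07.
- lever_grip (a point): Centre of the lever's red cylindrical handle, 22 mm in diameter, 26 mm long along tester y, with free ends; it can be pinched by its two ends from above. 115 mm from the hinge; 85 mm above the bench when down.
- lever_hinge (a point): The lever's hinge, axis along tester y, 85 mm above the bench, tester x = 65 mm.
- white_jar: Bystander: white round jar, 72 mm in diameter, 85 mm tall. Origin: centre of underside.
- tape_roll: Bystander: white tape roll, 60 mm in diameter, 22 mm tall. Origin: centre of underside.
- brush: Bystander: small brush lying on the bench.
- gauge: Bystander: black hand gauge, 100 x 45 x 28 mm. Origin: centre of underside.
- cup: Bystander: white cup, 66 mm in diameter, 60 mm tall. Origin: centre of underside.
There are look-alikes about, which are no part of the job. What is shaped like the bottle_green but pink or purple is not meant.

How it is judged:
On the way, in this order (a step that is already met when the one before it is completed fails the run):
1. the lever is raised well up, at least 0.8 rad, before the panel goes in (value of joint lever above 0.8 rad), for 0.2 s.
2. the panel is fully home in the slot, under the raised foot (distance between panel and slot_home below 0.007 m and angle between the x axis of panel and the x axis of slot_home, either way round below 0.06 rad and value of joint lever above 0.25 rad), for 0.2 s.
3. the lever is lowered onto the panel (distance between panel and slot_home below 0.007 m and angle between the x axis of panel and the x axis of slot_home, either way round below 0.06 rad and value of joint lever below 0.13 rad), for 0.2 s.
At the end, for the whole second after the job is handed in: The panel is home in the slot (within 7 mm and 0.06 rad), the lever is down on it (below 0.13 rad), and every bottle present stands upright (within 0.1 rad), cap up on the blue mat, its middle within 75 mm (mat x) and 150 mm (mat y) of the mat's centre (all of step 3 and angle between each of bottle_green, bottle_white, bottle_amber's own z axis and vertical below 0.1 rad and x of bottle_green in the frame of mat between -0.075 and 0.075 m and y of bottle_green in the frame of mat between -0.15 and 0.15 m and z of each of bottle_green, bottle_white, bottle_amber in the frame of mat below 0.051 m and x of bottle_white in the frame of mat between -0.075 and 0.075 m and y of bottle_white in the frame of mat between -0.15 and 0.15 m and x of bottle_amber in the frame of mat between -0.075 and 0.075 m and y of bottle_amber in the frame of mat between -0.15 and 0.15 m); the robot touches nothing.
It fails at once if one of the bystanders (white jar, tape roll, brush, gauge, cup) is moved more than 40 mm (distance of any of white_jar, tape_roll, brush, gauge, cup from where it was at the start of the episode above 0.04 m).
Of bottle_green, bottle_white, bottle_amber only 2 to 3 are there at a start; the rules pass over those that are not, and their reading is None.
At some moment in a run one of bottle_green, bottle_white, bottle_amber may be knocked a few centimetres aside while the robot is not near it.
It also fails if it takes over 210 s, if anything falls off the work surface, if the arm or the gripper's body presses on something with over 40 N, if the wrist force passes 120 N, or if a joint passes its speed limit or range.

## Working session

There is one attempt and no reset: what is moved stays moved. The work goes in short steps, Python scripts to look and compute and a tool call to move; the robot and the scene stay as the last step left them, time stands still between calls to the robot, and variables do not carry over. Pictures are saved under pics/ and viewed, at most 17 in all, crops included, and the job is handed in when it is done.

Besides the shell and the picture viewer there is one more tool, called after ">>>" as a command line: name --argument value ..., lists and objects as JSON in quotes. move_arm: Moves the arm, as the interface text tells. Its arguments: {"type":"object","properties":{"plan":{"type":"array"}},"required":["plan"]}

```bash
mkdir -p pics; cat > h.py <<'E'
import numpy as np, cv2
from cell import robot
def cap(n,f=None):
    c=robot.capture(n)
    if f: cv2.imwrite('pics/'+f,c['frame'])
    return c
def onz(c,uv,z):
    # pixel -> world at height z
    R,t,K=c['R'],c['t'],c['K']
    d=R.T@np.linalg.inv(K)@np.array([uv[0],uv[1],1.]); o=-R.T@t
    return o+d*(z-o[2])/d[2]
def proj(c,X):
    p=c['K']@(c['R']@np.array(X,float)+c['t']); return p[:2]/p[2]
E
python3 - <<'E'
from h import *
import pickle
np.set_printoptions(precision=4,suppress=True)
for n in ['scene','top','wrist']:
    c=cap(n,n+'0.png'); pickle.dump(c,open(n+'0.pkl','wb'))
    print(n,c['K'][0,0],-c['R'].T@c['t'],c['R'][2])
s=robot.sense(); print(s)
E
```

```text
scene 433.35826725578056 [ 1.4753 -0.1912  1.0997] [-0.6599  0.1324 -0.7396]
top 387.13659348983884 [ 0.3567 -0.0402  1.2793] [ 0.1856  0.0248 -0.9823]
wrist 318.61119043088166 [0.1358 0.6134 0.3733] [ 0.2935 -0.1077 -0.9499]
{'t': 0.15, 'joint_pos': array([-1.1205,  0.5082, -0.2375,  1.5009,  0.1257,  1.1489, -0.1548]), 'qvel': array([-0.0001, -0.0031,  0.0018, -0.0063, -0.0001,  0.0002, -0.0013]), 'effort': array([ -0.0035, -62.1017,  -2.1894, -24.9837,   0.0128,   0.0091,
         0.    ]), 'eef_pos': array([0.2112, 0.5878, 0.2386]), 'orientation': array([[-0.9412,  0.338 , -0.0004],
       [ 0.338 ,  0.9412, -0.0013],
       [-0.0001, -0.0014, -1.    ]]), 'force': array([ 0.0693, -0.4159, -0.1632]), 'torque': array([ 0.0384, -0.0139, -0.0038]), 'grasp_force': 0.0, 'width': 0.08516418016296627}
```

View pics/scene0.png

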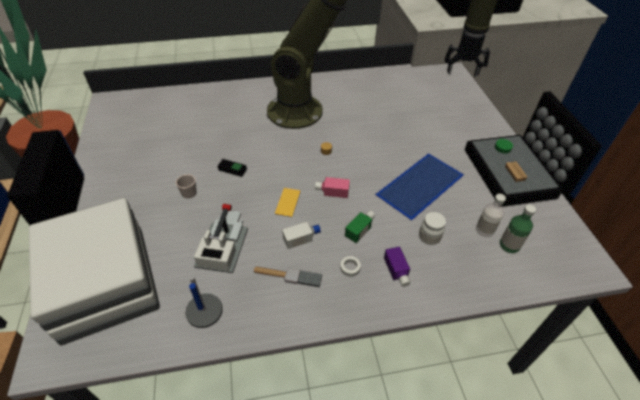

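View pics/top0.png

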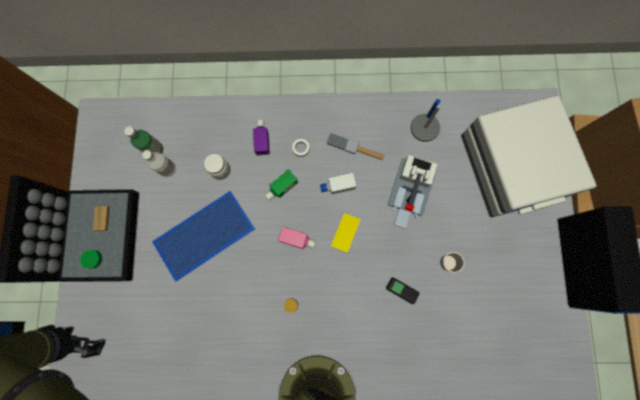

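Scene: two bottles are down, green at (360,226) and white with a blue cap at (298,234). Pink and purple are decoys. The panel is at (288,202), the tester at (220,240) and the mat at (420,185). Top: green (283,183), white (340,183), panel (346,232), tester (412,195), mat (204,235). No amber bottle; the small orange disc is not one.

```bash
python3 - <<'E'
from h import *
import pickle
np.set_printoptions(precision=4,suppress=True)
for n in ['top','scene']:
    c=pickle.load(open(n+'0.pkl','rb')); f=c['frame']; hsv=cv2.cvtColor(f,cv2.COLOR_BGR2HSV)
    def blob(lo,hi,near,zs,name):
        m=cv2.inRange(hsv,lo,hi); k,l,st,ce=cv2.connectedComponentsWithStats(m)
        i=min((i for i in range(1,k) if st[i,4]>15),key=lambda i:np.hypot(*(ce[i]-near)))
        r=cv2.findContours((l==i).astype('uint8'),0,2)[0][0]
        W=np.array([onz(c,p[0],zs)[:2] for p in r],np.float32)*1000
        print(n,name,st[i,4],ce[i],'rect',cv2.minAreaRect(W))
    top=n=='top'
    blob((22,120,90),(35,255,255),(346,232) if top else (288,202),.006,'panel')
    blob((50,120,20),(85,255,255),(285,182) if top else (358,228),.04,'green')
    blob((100,100,40),(125,255,255),(204,235) if top else (420,185),.003,'mat')
    blob((100,100,40),(125,255,255),(325,187) if top else (317,229),.024,'bluecap')
    blob((0,150,60),(8,255,255),(409,207) if top else (227,207),.09,'handle')
    x,y,w,h=((240,130,200,150) if top else (170,160,220,130))
    g=cv2.convertScaleAbs(f[y:y+h,x:x+w],alpha=1.5)
    cv2.imwrite(f'pics/{n}crop.png',cv2.resize(g,None,fx=800/w,fy=800/w,interpolation=cv2.INTER_CUBIC)[:600])
E
```

```text
top panel 651 [345.1843 232.3748] rect ((503.7289123535156, -99.7646713256836), (59.345951080322266, 119.79125213623047), 67.68019104003906)
top green 366 [282.4426 182.9863] rect ((663.2567749023438, 104.910888671875), (51.79850769042969, 89.05386352539062), 41.233978271484375)
top mat 4358 [202.6104 235.5275] rect ((500.29052734375, 373.97711181640625), (159.12249755859375, 308.69757080078125), 33.520774841308594)
top bluecap 42 [323.3095 187.3571] rect ((652.2990112304688, -29.378665924072266), (24.021114349365234, 19.388330459594727), 13.106443405151367)
top handle 44 [408.9545 206.9318] rect ((569.9461669921875, -295.3918151855469), (22.14377212524414, 18.954532623291016), 66.62132263183594)
scene panel 18 [284.3333 196.8889] rect ((487.63018798828125, -104.55199432373047), (20.488645553588867, 31.472949981689453), 82.56035614013672)
scene green 351 [357.037  226.1909] rect ((675.199462890625, 97.25203704833984), (50.9927978515625, 101.75444793701172), 45.86181640625)
scene mat 2771 [419.0996 185.7578] rect ((503.3871765136719, 372.93084716796875), (156.3173065185547, 304.96258544921875), 33.406768798828125)
scene bluecap 39 [316.4359 228.5128] rect ((651.015625, -26.005584716796875), (27.425094604492188, 18.045156478881836), 7.316922187805176)
scene handle 33 [226.4242 206.7273] rect ((571.4822998046875, -293.6954650878906), (22.505878448486328, 16.21544647216797), 80.0467300415039)
```

View pics/topcrop.png

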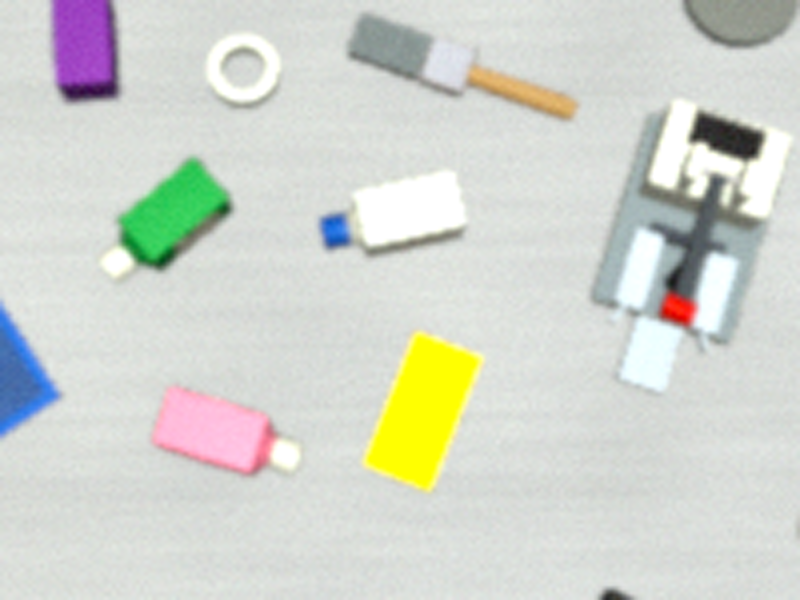

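The crop shows the lever arm down with its red handle at (678,308), the tongue front edge from (618,378) to (662,390), and the housing rear corners at (676,100) and (790,132). White's cap points left and green's points lower-left. I'll fit the tester pose and write a move planner.

```bash
cat >> h.py <<'E'
from scipy.optimize import least_squares
from scipy.spatial.transform import Rotation as Ro
def fit(obs,g):
    # obs: list of (cam, local xyz, uv); planar pose x,y,yaw
    def r(p):
        R=Ro.from_euler('z',p[2]).as_matrix()
        return np.concatenate([proj(c,R@np.array(X)+[p[0],p[1],0])-uv for c,X,uv in obs])
    s=least_squares(r,g,x_scale=[.01,.01,.05]); return s.x,s.fun.reshape(-1,2)
def down(az):  # tool down, tool x at azimuth az
    c,s=np.cos(az),np.sin(az); return np.array([[c,s,0],[s,-c,0],[0,0,-1.]])
def plan(P,R,grip,p0=None,R0=None,n=None):
    s=robot.sense(); p=s['eef_pos'] if p0 is None else np.array(p0); q=s['orientation'] if R0 is None else R0
    P=np.array(P,float); w=Ro.from_matrix(q.T@R).as_rotvec(); d=P-p
    N=n or int(max(1,np.ceil(np.linalg.norm(d)/.0395),np.ceil(np.abs(w).max()/np.radians(4.95))))
    st=Ro.from_rotvec(w/N).as_matrix(); out=[]
    for i in range(N):
        sh=q.T@(p0_next-p) if False else q.T@((P-p)/(N-i))
        row=[list(np.round(sh/.04,2)+0),list(np.round(w/N/np.radians(5),2)+0),grip]
        p=p+q@(np.array(row[0])*.04); q=q@Ro.from_rotvec(np.array(row[1])*np.radians(5)).as_matrix(); out.append(row)
    for i in range(0,N,5): print(str([[list(map(float,a)),list(map(float,b)),g] for a,b,g in out[i:i+5]]).replace(' ',''))
    return p,q
E
python3 - <<'E'
from h import *
import pickle
np.set_printoptions(precision=4,suppress=True)
c=pickle.load(open('top0.pkl','rb'))
T=[((-102,20,12),(618,378)),((-102,-20,12),(662,390)),((125,50,102),(676,100)),((125,-50,102),(790,132)),((-60,41,26),(612,315)),((-60,-41,26),(706,348))]
x,e=fit([(c,np.array(X)/1000,np.array(u)/4+[240,130]) for X,u in T],[.6,-.3,-.2]); print(x,e)
# bottles
W=[((42,24,48),(465,230)),]
p,q=plan([.5,.33,.30],down(np.radians(35)),1)
p,q=plan([.52,-.22,.30],down(x[2]),1,p,q); print(p,q)
E
```

```text
[ 0.613  -0.3098 -0.3182] [[-0.7446  1.1944]
 [ 0.0894  1.8515]
 [-0.1655 -3.9507]
 [ 2.302  -2.9136]
 [-1.2615  2.2925]
 [-0.351   1.5117]]
[[[-0.35,-0.14,-0.06],[0.0,0.0,0.96],1],[[-0.36,-0.11,-0.06],[0.0,0.0,0.96],1],[[-0.36,-0.08,-0.06],[0.0,0.0,0.96],1],[[-0.37,-0.05,-0.06],[0.0,0.0,0.96],1],[[-0.37,-0.02,-0.06],[0.0,0.0,0.96],1]]
[[[-0.37,0.01,-0.06],[0.0,0.0,0.96],1],[[-0.37,0.04,-0.06],[0.0,0.0,0.96],1],[[-0.36,0.08,-0.06],[0.0,0.0,0.96],1],[[-0.36,0.11,-0.06],[0.0,0.0,0.96],1],[[-0.35,0.13,-0.06],[0.0,0.0,0.96],1]]
[[[-0.33,0.16,-0.06],[0.0,0.0,0.96],1],[[-0.32,0.19,-0.06],[0.0,0.0,0.96],1],[[-0.3,0.22,-0.06],[0.0,0.0,0.96],1],[[-0.28,0.24,-0.06],[0.0,0.0,0.96],1],[[-0.26,0.26,-0.06],[0.0,0.0,0.96],1]]
[[[-0.24,0.29,-0.06],[0.0,0.0,0.96],1],[[-0.22,0.3,-0.06],[0.0,0.0,0.96],1],[[-0.19,0.32,-0.06],[0.0,0.0,0.96],1],[[-0.16,0.34,-0.06],[0.0,0.0,0.96],1],[[-0.13,0.35,-0.06],[0.0,0.0,0.96],1]]
[[[-0.1,0.36,-0.05],[0.0,0.0,0.96],1],[[-0.07,0.37,-0.06],[0.0,0.0,0.96],1],[[-0.04,0.37,-0.05],[0.0,0.0,0.96],1],[[-0.01,0.37,-0.06],[0.0,0.0,0.96],1],[[0.02,0.37,-0.05],[0.0,0.0,0.96],1]]
[[[0.04,0.37,-0.06],[0.0,0.0,0.96],1]]
[[[-0.54,0.82,0.0],[0.0,0.0,0.77],1],[[-0.48,0.86,0.0],[0.0,0.0,0.77],1],[[-0.43,0.89,0.0],[0.0,0.0,0.77],1],[[-0.37,0.91,0.0],[0.0,0.0,0.77],1],[[-0.3,0.93,0.0],[0.0,0.0,0.77],1]]
[[[-0.24,0.95,0.0],[0.0,0.0,0.77],1],[[-0.17,0.97,0.0],[0.0,0.0,0.77],1],[[-0.11,0.98,0.0],[0.0,0.0,0.77],1],[[-0.04,0.98,0.0],[0.0,0.0,0.77],1],[[0.02,0.98,0.0],[0.0,0.0,0.77],1]]
[[[0.09,0.98,0.0],[0.0,0.0,0.77],1],[[0.15,0.97,0.01],[0.0,0.0,0.77],1],[[0.22,0.96,0.0],[0.0,0.0,0.77],1],[[0.28,0.94,0.01],[0.0,0.0,0.77],1]]
[ 0.5201 -0.22    0.3   ] [[ 0.9486 -0.3165 -0.0004]
 [-0.3165 -0.9486 -0.0013]
 [ 0.      0.0014 -1.    ]]
```

>>> move_arm --plan '[[[-0.35,-0.14,-0.06],[0,0,0.96],1],[[-0.36,-0.11,-0.06],[0,0,0.96],1],[[-0.36,-0.08,-0.06],[0,0,0.96],1],[[-0.37,-0.05,-0.06],[0,0,0.96],1],[[-0.37,-0.02,-0.06],[0,0,0.96],1]]'

```text
t: 0.57
eef_pos: [0.2674, 0.5378, 0.2511]
orientation: [[-0.719, 0.695, -0.0], [0.695, 0.719, -0.001], [-0.0, -0.001, -1.0]]
force: [-0.4, -0.7, -1.0]
width: 0.0854
grasp_force: 0.0
```

>>> move_arm --plan '[[[-0.37,0.01,-0.06],[0,0,0.96],1],[[-0.37,0.04,-0.06],[0,0,0.96],1],[[-0.36,0.08,-0.06],[0,0,0.96],1],[[-0.36,0.11,-0.06],[0,0,0.96],1],[[-0.35,0.13,-0.06],[0,0,0.96],1]]'

```text
t: 0.98
eef_pos: [0.3228, 0.4882, 0.2631]
orientation: [[-0.375, 0.927, -0.0], [0.927, 0.375, -0.0], [-0.0, -0.0, -1.0]]
force: [-0.1, 0.2, 0.9]
width: 0.0853
grasp_force: 0.0
```

>>> move_arm --plan '[[[-0.33,0.16,-0.06],[0,0,0.96],1],[[-0.32,0.19,-0.06],[0,0,0.96],1],[[-0.3,0.22,-0.06],[0,0,0.96],1],[[-0.28,0.24,-0.06],[0,0,0.96],1],[[-0.26,0.26,-0.06],[0,0,0.96],1]]'

```text
t: 1.4
eef_pos: [0.378, 0.439, 0.2751]
orientation: [[0.035, 0.999, -0.0], [0.999, -0.035, -0.0], [-0.0, -0.0, -1.0]]
force: [-0.4, 0.7, 0.3]
width: 0.0855
grasp_force: 0.0
```

>>> move_arm --plan '[[[-0.24,0.29,-0.06],[0,0,0.96],1],[[-0.22,0.3,-0.06],[0,0,0.96],1],[[-0.19,0.32,-0.06],[0,0,0.96],1],[[-0.16,0.34,-0.06],[0,0,0.96],1],[[-0.13,0.35,-0.06],[0,0,0.96],1]]'

```text
t: 1.82
eef_pos: [0.4337, 0.3892, 0.2872]
orientation: [[0.438, 0.899, -0.0], [0.899, -0.438, -0.0], [-0.001, -0.0, -1.0]]
force: [0.1, -0.2, 0.4]
width: 0.0857
grasp_force: 0.0
```

>>> move_arm --plan '[[[-0.1,0.36,-0.05],[0,0,0.96],1],[[-0.07,0.37,-0.06],[0,0,0.96],1],[[-0.04,0.37,-0.05],[0,0,0.96],1],[[-0.01,0.37,-0.06],[0,0,0.96],1],[[0.02,0.37,-0.05],[0,0,0.96],1]]'

```text
t: 2.23
eef_pos: [0.4895, 0.3399, 0.2979]
orientation: [[0.766, 0.643, -0.001], [0.643, -0.766, -0.0], [-0.001, -0.0, -1.0]]
force: [0.0, 0.5, -0.3]
width: 0.0855
grasp_force: 0.0
```

```bash
python3 - <<'E'
from h import *
s=robot.sense(); print(s['joint_pos'].round(3),s['orientation'].round(3))
E
```

```text
[-0.862  0.435  0.34   1.485 -0.149  1.247 -1.376] [[ 0.766  0.643 -0.001]
 [ 0.643 -0.766 -0.   ]
 [-0.001 -0.    -1.   ]]
```

Motion tracks well. Next, an in-air tilt test over the mat: 60° outward, as needed for standing bottles.

>>> move_arm --plan '[[[0,0,0.3],[0,1,0],1],[[0,0,0.3],[0,1,0],1],[[0,0,0.3],[0,1,0],1],[[0,0,0.3],[0,1,0],1],[[0,0,0],[0,1,0],1]]'

```text
t: 2.65
eef_pos: [0.493, 0.3439, 0.2488]
orientation: [[0.691, 0.646, 0.324], [0.585, -0.763, 0.273], [0.424, 0.001, -0.906]]
force: [-0.6, 0.9, -0.3]
width: 0.0854
grasp_force: 0.0
```

>>> move_arm --plan '[[[-0.5,0,0],[0,1,0],1],[[-0.5,0,0],[0,1,0],1],[[-0.5,0,0],[0,1,0],1],[[-0.5,0,0],[0,1,0],1],[[-0.5,0,0],[0,1,0],1]]'

```text
t: 3.07
eef_pos: [0.456, 0.3424, 0.2358]
orientation: [[0.62, 0.678, 0.395], [0.531, -0.733, 0.424], [0.577, -0.053, -0.815]]
force: [0.6, 0.8, 0.4]
width: 0.0854
grasp_force: 0.0
```

>>> move_arm --plan '[[[0,0,0],[0,1,0],1],[[0,0,0],[0,1,0],1],[[0,0,0],[0,0,0],1]]'

```text
t: 3.32
eef_pos: [0.4591, 0.3448, 0.2511]
orientation: [[0.591, 0.682, 0.432], [0.498, -0.729, 0.47], [0.635, -0.063, -0.77]]
force: [0.8, -1.4, -0.5]
width: 0.0854
grasp_force: 0.0
```

```bash
python3 - <<'E'
from h import *
s=robot.sense(); print(s['joint_pos'].round(3),s['orientation'].round(3),s['eef_pos'])
E
```

```text
[-0.725  0.189  0.154  2.249 -1.424  0.185 -0.069] [[ 0.591  0.682  0.432]
 [ 0.498 -0.729  0.47 ]
 [ 0.635 -0.063 -0.77 ]] [0.45906126 0.34479124 0.25113133]
```

The outward tilt runs into the j6 limit at about 40°. Tilting sideways should work through j5, and it also matches the cap directions. Testing that.

```bash
python3 - <<'E'
from h import *
D=down(np.radians(110)); p,q=plan([.45,.36,.26],D,1)
t=D@Ro.from_rotvec([0,np.radians(65),0]).as_matrix(); print('--'); plan([.45,.36,.22],t,1,p,q)
E
```

```text
[[[0.01,-0.03,-0.01],[0.29,-0.53,-0.93],1],[[0.02,-0.03,-0.01],[0.29,-0.53,-0.93],1],[[0.02,-0.03,-0.01],[0.29,-0.53,-0.93],1],[[0.02,-0.03,-0.01],[0.29,-0.53,-0.93],1],[[0.02,-0.03,-0.01],[0.29,-0.53,-0.93],1]]
[[[0.02,-0.02,-0.01],[0.29,-0.53,-0.93],1],[[0.03,-0.02,-0.01],[0.29,-0.53,-0.93],1],[[0.03,-0.02,-0.01],[0.29,-0.53,-0.93],1],[[0.03,-0.02,-0.01],[0.29,-0.53,-0.93],1],[[0.03,-0.02,-0.01],[0.29,-0.53,-0.93],1]]
[[[0.03,-0.01,-0.01],[0.29,-0.53,-0.93],1],[[0.03,-0.01,0.0],[0.29,-0.53,-0.93],1],[[0.03,-0.01,-0.01],[0.29,-0.53,-0.93],1],[[0.04,-0.01,-0.01],[0.29,-0.53,-0.93],1]]
--
[[[0.0,0.0,0.07],[0.0,0.93,0.0],1],[[-0.01,0.0,0.07],[0.0,0.93,0.0],1],[[-0.01,0.0,0.07],[0.0,0.93,0.0],1],[[-0.02,0.0,0.07],[0.0,0.93,0.0],1],[[-0.02,0.0,0.07],[0.0,0.93,0.0],1]]
[[[-0.03,0.0,0.07],[0.0,0.93,0.0],1],[[-0.03,0.0,0.06],[0.0,0.93,0.0],1],[[-0.04,0.0,0.06],[0.0,0.93,0.0],1],[[-0.04,0.0,0.06],[0.0,0.93,0.0],1],[[-0.05,0.0,0.05],[0.0,0.93,0.0],1]]
[[[-0.05,0.0,0.05],[0.0,0.93,0.0],1],[[-0.06,0.0,0.04],[0.0,0.93,0.0],1],[[-0.06,0.0,0.04],[0.0,0.93,0.0],1],[[-0.06,0.01,0.04],[0.0,0.93,0.0],1]]
```

>>> move_arm --plan '[[[0,0,0],[0.3,-0.53,-0.93],1],[[0,0,0],[0.29,-0.53,-0.93],1],[[0,0,0],[0.29,-0.53,-0.93],1],[[0,0,0],[0.29,-0.53,-0.93],1],[[0,0,0],[0.29,-0.53,-0.93],1]]'

```text
t: 3.73
eef_pos: [0.4595, 0.3462, 0.2512]
orientation: [[0.37, 0.898, 0.24], [0.804, -0.439, 0.401], [0.465, 0.045, -0.884]]
force: [-0.6, 0.8, 0.5]
width: 0.0851
grasp_force: 0.0
```

>>> move_arm --plan '[[[0,0,0],[0.29,-0.53,-0.93],1],[[0,0,0],[0.29,-0.53,-0.93],1],[[0,0,0],[0.29,-0.53,-0.93],1],[[0,0,0],[0.29,-0.53,-0.93],1],[[0,0,0],[0.29,-0.53,-0.93],1]]'

```text
t: 4.15
eef_pos: [0.4603, 0.346, 0.2514]
orientation: [[0.016, 0.997, 0.075], [0.975, -0.032, 0.22], [0.222, 0.069, -0.973]]
force: [0.3, -1.1, 0.2]
width: 0.0853
grasp_force: 0.0
```

>>> move_arm --plan '[[[0,0,0],[0.29,-0.53,-0.93],1],[[0,0,0],[0.29,-0.53,-0.93],1],[[0,0,0],[0.29,-0.53,-0.93],1],[[0,0,0],[0.29,-0.53,-0.93],1]]'

```text
t: 4.48
eef_pos: [0.4608, 0.346, 0.2518]
orientation: [[-0.297, 0.955, 0.004], [0.954, 0.297, 0.025], [0.023, 0.011, -1.0]]
force: [-0.4, 0.3, 0.1]
width: 0.0858
grasp_force: 0.0
```

>>> move_arm --plan '[[[0,0,0.1],[0,1,0],1],[[0,0,0.1],[0,1,0],1],[[0,0,0.1],[0,1,0],1],[[0,0,0.1],[0,1,0],1],[[0,0,0],[0,1,0],1]]'

```text
t: 4.9
eef_pos: [0.4587, 0.3489, 0.2347]
orientation: [[-0.268, 0.955, -0.127], [0.852, 0.296, 0.432], [0.45, 0.008, -0.893]]
force: [0.1, 0.0, 0.5]
width: 0.0857
grasp_force: 0.0
```

>>> move_arm --plan '[[[0,0,0],[0,1,0],1],[[0,0,0],[0,1,0],1],[[0,0,0],[0,1,0],1],[[0,0,0],[0,1,0],1],[[0,0,0],[0,1,0],1]]'

```text
t: 5.32
eef_pos: [0.4581, 0.3489, 0.2348]
orientation: [[-0.188, 0.954, -0.232], [0.589, 0.298, 0.751], [0.786, 0.005, -0.618]]
force: [0.3, -0.5, -0.1]
width: 0.0857
grasp_force: 0.0
```

>>> move_arm --plan '[[[0,0,0],[0,1,0],1],[[0,0,0],[0,1,0],1],[[0,0,0],[0,0,0],1]]'

```text
t: 5.57
eef_pos: [0.4582, 0.3473, 0.2315]
orientation: [[-0.138, 0.955, -0.262], [0.452, 0.297, 0.842], [0.881, -0.002, -0.472]]
force: [0.1, -0.6, -0.4]
width: 0.0854
grasp_force: 0.0
```

```bash
python3 - <<'E'
from h import *
s=robot.sense(); print(s['joint_pos'].round(3),s['orientation'].round(3),s['eef_pos'])
E
```

```text
[-0.116  0.623 -0.032  1.92  -1.145  1.24   0.936] [[-0.138  0.955 -0.262]
 [ 0.452  0.297  0.842]
 [ 0.881 -0.002 -0.472]] [0.45815386 0.3472522  0.23148377]
```

The sideways tilt to 62° works, with margin. Going over the bottles with the tool down to measure them.

```bash
python3 - <<'E'
from h import *
plan([.61,.0,.30],down(np.radians(110)),1)
E
```

```text
[[[-0.23,0.08,-0.7],[0.02,-0.95,-0.04],1],[[-0.28,0.08,-0.68],[0.02,-0.95,-0.04],1],[[-0.34,0.08,-0.65],[0.02,-0.95,-0.04],1],[[-0.39,0.07,-0.62],[0.02,-0.95,-0.04],1],[[-0.44,0.07,-0.59],[0.02,-0.95,-0.04],1]]
[[[-0.49,0.07,-0.55],[0.02,-0.95,-0.04],1],[[-0.54,0.07,-0.51],[0.02,-0.95,-0.04],1],[[-0.58,0.06,-0.46],[0.02,-0.95,-0.04],1],[[-0.61,0.06,-0.42],[0.02,-0.95,-0.04],1],[[-0.64,0.06,-0.36],[0.02,-0.95,-0.04],1]]
[[[-0.67,0.05,-0.31],[0.02,-0.95,-0.04],1],[[-0.7,0.05,-0.25],[0.02,-0.95,-0.04],1],[[-0.71,0.05,-0.19],[0.02,-0.95,-0.04],1]]
```

>>> move_arm --plan '[[[-0.23,0.08,-0.7],[0.02,-0.95,-0.04],1],[[-0.28,0.08,-0.68],[0.02,-0.95,-0.04],1],[[-0.34,0.08,-0.65],[0.02,-0.95,-0.04],1],[[-0.39,0.07,-0.62],[0.02,-0.95,-0.04],1],[[-0.44,0.07,-0.59],[0.02,-0.95,-0.04],1]]'

```text
t: 5.98
eef_pos: [0.5173, 0.2148, 0.2627]
orientation: [[-0.258, 0.949, -0.179], [0.751, 0.313, 0.581], [0.608, 0.015, -0.794]]
force: [0.9, 1.9, -0.4]
width: 0.0854
grasp_force: 0.0
```

>>> move_arm --plan '[[[-0.49,0.07,-0.55],[0.02,-0.95,-0.04],1],[[-0.54,0.07,-0.51],[0.02,-0.95,-0.04],1],[[-0.58,0.06,-0.46],[0.02,-0.95,-0.04],1],[[-0.61,0.06,-0.42],[0.02,-0.95,-0.04],1],[[-0.64,0.06,-0.36],[0.02,-0.95,-0.04],1]]'

```text
t: 6.4
eef_pos: [0.5764, 0.081, 0.2903]
orientation: [[-0.325, 0.944, -0.062], [0.916, 0.33, 0.229], [0.237, 0.018, -0.971]]
force: [0.3, -0.1, -0.7]
width: 0.0855
grasp_force: 0.0
```

>>> move_arm --plan '[[[-0.67,0.05,-0.31],[0.02,-0.95,-0.04],1],[[-0.7,0.05,-0.25],[0.02,-0.95,-0.04],1],[[-0.71,0.05,-0.19],[0.02,-0.95,-0.04],1],[[0,0,0],[0,0,0],1]]'

```text
t: 6.73
eef_pos: [0.6123, -0.0002, 0.3072]
orientation: [[-0.339, 0.94, 0.02], [0.941, 0.34, -0.006], [-0.012, 0.017, -1.0]]
force: [-0.7, 0.9, -0.0]
width: 0.0857
grasp_force: 0.0
```

```bash
python3 - <<'E'
from h import *
import pickle
c=cap('wrist'); pickle.dump(c,open('w1.pkl','wb')); cv2.imwrite('pics/w1.png',cv2.resize(cv2.convertScaleAbs(c['frame'],alpha=1.3),(800,500),interpolation=cv2.INTER_CUBIC))
s=robot.sense(); print(s['joint_pos'].round(3),s['eef_pos'],s['orientation'].round(3))
E
```

```text
[-0.276  0.45   0.378  1.446 -0.171  1.262  0.465] [0.61115966 0.00231328 0.30617481] [[-0.341  0.94   0.017]
 [ 0.94   0.341  0.001]
 [-0.005  0.016 -1.   ]]
```

View pics/w1.png

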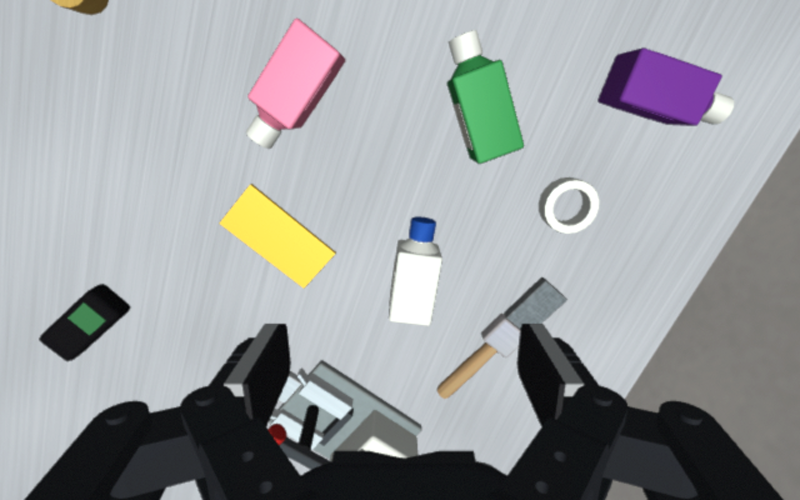

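Wrist view (800x500), with the bottles, panel and tester all in sight:
- **White:** top face from base edge (390,322)-(431,325) to shoulder (397,241)-(441,244), cap (424,228).
- **Green:** base edge (482,163)-(523,148), shoulder (457,75)-(501,60), cap (465,47).
- **Panel:** corners (251,184), (336,253), (305,287), (220,221).

```bash
cat >> h.py <<'E'
def tri(obs):
    f=lambda X:np.concatenate([proj(c,X)-np.array(u) for c,u in obs])
    s=least_squares(f,[.6,0,.03],x_scale=.01); return s.x,np.abs(s.fun).max()
E
python3 - <<'E'
from h import *
import pickle
np.set_printoptions(precision=4,suppress=True)
L=lambda f:pickle.load(open(f,'rb'))
w,t,s=L('w1.pkl'),L('top0.pkl'),L('scene0.pkl')
def blob(c,lo,hi,near):
    m=cv2.inRange(cv2.cvtColor(c['frame'],cv2.COLOR_BGR2HSV),lo,hi); k,l,st,ce=cv2.connectedComponentsWithStats(m)
    i=min((i for i in range(1,k) if st[i,4]>12),key=lambda i:np.hypot(*(ce[i]-near))); return ce[i]
B=((100,100,40),(125,255,255)); G=((50,100,20),(85,255,255)); Y=((20,90,90),(38,255,255))
print('blue cap',tri([(w,blob(w,*B,(339,184))),(t,blob(t,*B,(324,187))),(s,blob(s,*B,(317,229)))]))
print('green',tri([(w,blob(w,*G,(390,90))),(t,blob(t,*G,(283,183))),(s,blob(s,*G,(358,228)))]))
print('panel',tri([(w,blob(w,*Y,(222,188))),(t,blob(t,*Y,(346,232)))]))
def f(h,X,px,g):
    x,e=fit([(w,np.array(a+(h,))/1000,np.array(u)*.8) for a,u in zip(X,px)],g); print(x,np.degrees(x[2]),'err',np.abs(e).max())
bx=[(-42,24),(-42,-24),(42,24),(42,-24)]
f(48,bx,[(390,322),(431,325),(397,241),(441,244)],[.66,-.06,1.7])
f(48,bx,[(482,163),(523,148),(457,75),(501,60)],[.66,.1,2.1])
f(6,[(-60,-30),(60,-30),(60,30),(-60,30)],[(251,184),(336,253),(305,287),(220,221)],[.5,-.1,-.35])
f(6,[(-60,30),(60,30),(60,-30),(-60,-30)],[(251,184),(336,253),(305,287),(220,221)],[.5,-.1,-.35])
E
```

```text
blue cap (array([ 0.6499, -0.0298,  0.0252]), np.float64(1.0874027378339406))
green (array([0.665 , 0.1068, 0.0251]), np.float64(1.7174034069807362))
panel (array([ 0.5004, -0.0977,  0.0094]), np.float64(0.6592211699792188))
[ 0.6601 -0.0848  1.8289] 104.78833757904587 err 4.150688358846736
[0.6666 0.1028 2.2538] 129.13076662892954 err 2.846130322299757
[ 0.5026 -0.1013 -0.3675] -21.057282647018194 err 32.97279602274671
[ 0.5026 -0.0995 -0.3976] -22.77868138825734 err 1.0814436229312037
```

Heights agree: cap centre 25 mm, green 25 mm. The panel's 9 mm top is about 3 mm over its 6 mm, within calibration error. I'll grasp white with the tool tilted 25° from the cap side, so that after a 90° turn about the closing axis it is tilted 65°.

```bash
cat >> h.py <<'E'
def tilt(az,deg): return down(az)@Ro.from_rotvec([0,np.radians(deg),0]).as_matrix()
def tcp_grasp(c,az,z=.014,phi=25): # tcp so that the pad middle (~.015 behind tcp) is over bottle centre
    a=tilt(az,-phi)[:,2]; p=np.array([c[0],c[1],z]); k=.015*a; return p+[k[0],k[1],0]
E
python3 - <<'E'
from h import *
az=np.radians(104); T=tcp_grasp([.662,-.087],az); print(T)
p,q=plan(T+[0,0,.1],tilt(az,-25),.85); print('--')
plan(T,tilt(az,-25),.85,p,q)
E
```

```text
[ 0.66353361 -0.09315097  0.014     ]
[[[-0.44,0.06,0.8],[0.07,-0.82,0.19],0.85],[[-0.39,0.07,0.83],[0.07,-0.82,0.19],0.85],[[-0.32,0.08,0.86],[0.07,-0.82,0.19],0.85],[[-0.26,0.09,0.88],[0.07,-0.82,0.19],0.85],[[-0.19,0.1,0.9],[0.07,-0.82,0.19],0.85]]
[[[-0.13,0.1,0.9],[0.07,-0.82,0.19],0.85]]
--
[[[0.35,0.0,0.76],[0.01,-0.01,-0.01],0.85],[[0.35,0.0,0.76],[0.01,-0.01,-0.01],0.85],[[0.35,0.0,0.75],[0.01,-0.01,-0.01],0.85]]
```

>>> move_arm --plan '[[[-0.44,0.06,0.8],[0.07,-0.82,0.19],0.85],[[-0.39,0.07,0.83],[0.07,-0.82,0.19],0.85],[[-0.32,0.08,0.86],[0.07,-0.82,0.19],0.85],[[-0.26,0.09,0.88],[0.07,-0.82,0.19],0.85],[[-0.19,0.1,0.9],[0.07,-0.82,0.19],0.85]]'

```text
t: 7.2
eef_pos: [0.6544, -0.0743, 0.1434]
orientation: [[-0.243, 0.965, 0.094], [0.904, 0.261, -0.339], [-0.352, 0.002, -0.936]]
force: [1.2, -0.3, -0.6]
width: 0.0726
grasp_force: 0.0
```

>>> move_arm --plan '[[[-0.13,0.1,0.9],[0.07,-0.82,0.19],0.85],[[0,0,0],[0,0,0],0.85],[[0,0,0],[0,0,0],0.85]]'

```text
t: 7.45
eef_pos: [0.6609, -0.0884, 0.109]
orientation: [[-0.226, 0.969, 0.097], [0.882, 0.246, -0.402], [-0.414, -0.006, -0.91]]
force: [0.2, -0.2, 0.7]
width: 0.0726
grasp_force: 0.0
```

```bash
python3 - <<'E'
from h import *
az=np.radians(104); T=tcp_grasp([.662,-.087],az); s=robot.sense(); print(s['eef_pos'],s['width'],s['joint_pos'].round(2))
c=cap('wrist'); cv2.imwrite('pics/w2.png',c['frame'])
plan(T,tilt(az,-25),.85)
E
```

```text
[ 0.66087989 -0.08838994  0.10897765] 0.07256099454420234 [-0.45  0.74  0.57  1.69  0.06  0.7   0.18]
[[[0.31,0.0,0.76],[0.0,-0.04,0.01],0.85],[[0.31,0.0,0.75],[0.0,-0.04,0.01],0.85],[[0.31,0.01,0.76],[0.0,-0.04,0.01],0.85]]
```

View pics/w2.png

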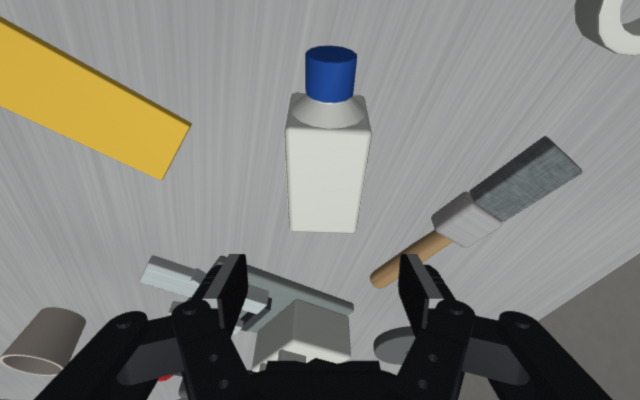

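The bottle is centred between the fingers: top face (286,128)-(370,128) to (291,231)-(357,231). I'll refit it from this closer view.

```bash
python3 - <<'E'
from h import *
c=cap('wrist')
x,e=fit([(c,np.array(a)/1000,np.array(u)) for a,u in [((42,24,48),(286,128)),((42,-24,48),(370,128)),((-42,24,48),(291,231)),((-42,-24,48),(357,231))]],[.66,-.087,1.8]);print(x,np.degrees(x[2]),e.round(1).tolist())
T=tcp_grasp(x[:2],x[2]); print(T); plan(T,tilt(x[2],-25),.85)
E
```

```text
[ 0.66505394 -0.09340688  1.8003893 ] 103.15470859175583 [[-2.3, -0.5], [1.8, 1.1], [0.2, -0.6], [0.5, 0.3]]
[ 0.66649664 -0.0995798   0.014     ]
[[[0.27,0.01,0.79],[0.04,-0.04,0.06],0.85],[[0.27,0.01,0.79],[0.04,-0.04,0.06],0.85],[[0.27,0.0,0.79],[0.04,-0.04,0.06],0.85]]
```

>>> move_arm --plan '[[[0.27,0,0.79],[0,0,0.06],0.85],[[0.27,0,0.79],[0,0,0.06],0.85],[[0.27,0,0.79],[0,0,0.06],0.85],[[0,0,0],[0,0,0],0.85]]'

```text
t: 7.88
eef_pos: [0.663, -0.0995, 0.0094]
orientation: [[-0.207, 0.973, 0.097], [0.888, 0.229, -0.4], [-0.411, 0.004, -0.912]]
force: [-1.6, 0.9, 0.2]
width: 0.0725
grasp_force: 0.0
```

>>> move_arm --plan '[[[0,0,0],[0,0,0],0],[[0,0,0],[0,0,0],0],[[0,0,0],[0,0,0],0],[[0,0,0],[0,0,0],0],[[0,0,0],[0,0,0],0]]'

```text
t: 8.3
eef_pos: [0.6666, -0.1, 0.0158]
orientation: [[-0.205, 0.973, 0.106], [0.886, 0.231, -0.401], [-0.415, 0.012, -0.91]]
force: [-1.4, 1.3, 7.6]
width: 0.0473
grasp_force: 62.8
```

```bash
cat >> h.py <<'E'
MC=np.array([.502,.3735]); MA=np.radians(33.5)
def stand(bc,az,m,az2,grip=0):
    # bc bottle centre xy lying now grasped, az cap azimuth, m: mat xy, az2 final tool azimuth
    s=robot.sense(); p=s['eef_pos']; q=s['orientation']
    cz=np.array([np.cos(az),np.sin(az),0]); d=p-[bc[0],bc[1],.024]
    al,be,la=d@cz,d[2],d@np.array([np.sin(az),-np.cos(az),0])
    c2=np.array([np.cos(az2),np.sin(az2),0]); l2=np.array([np.sin(az2),-np.cos(az2),0])
    R2=Ro.from_euler('z',MA).as_matrix()
    ctr=np.append(MC,0)+R2@[m[0],m[1],0]+[0,0,.045]
    T=ctr+[0,0,al]-be*c2+la*l2
    # actual bottle axis in tool frame -> final R with that axis exactly up
    Rb=np.column_stack([np.cross(cz,[0,0,1]),[0,0,1],cz]); Rf=np.column_stack([np.cross([0,0,1],-c2),-c2,[0,0,1]])
    R=Rf@Rb.T@q
    print('al,be',al,be,la,'T',T); return T,R
E
python3 - <<'E'
from h import *
s=robot.sense(); print(s['eef_pos'],s['width'],s['grasp_force'],s['force'],s['orientation'].round(3))
y=s['orientation'][:,1]; az=np.arctan2(y[0],-y[1])%np.pi; az=np.arctan2(y[1],y[0])+np.pi/2; print(np.degrees(az))
T,R=stand([.665,-.0934],az,[0,.05],np.radians(108)); np.save('T1.npy',T); np.save('R1.npy',R)
p,q=plan(s['eef_pos']+[0,0,.13],s['orientation'],0); print('--'); p,q=plan(T+[0,0,.06],R,0,p,q)
E
```

```text
[ 0.66661127 -0.10004567  0.01583427] 0.04728001280467808 62.79382824897766 [-1.44410569  1.34873929  7.62917433] [[-0.205  0.973  0.106]
 [ 0.886  0.231 -0.401]
 [-0.415  0.012 -0.91 ]]
103.33233331353094
al,be -0.006838114069070743 -0.008165734596147767 3.536070187780047e-05 T [0.47191343 0.42297129 0.03816189]
[[[-0.34,0.01,-0.74],[0.0,0.0,0.0],0],[[-0.34,0.01,-0.74],[0.0,0.0,0.0],0],[[-0.33,0.01,-0.74],[0.0,0.0,0.0],0],[[-0.34,0.01,-0.74],[0.0,0.0,0.0],0]]
--
[[[0.69,-0.09,-0.25],[0.02,0.95,-0.04],0],[[0.71,-0.09,-0.19],[0.02,0.95,-0.04],0],[[0.72,-0.09,-0.13],[0.02,0.95,-0.04],0],[[0.73,-0.08,-0.07],[0.02,0.95,-0.04],0],[[0.73,-0.08,-0.01],[0.02,0.95,-0.04],0]]
[[[0.73,-0.08,0.05],[0.02,0.95,-0.04],0],[[0.72,-0.08,0.11],[0.02,0.95,-0.04],0],[[0.71,-0.07,0.17],[0.02,0.95,-0.04],0],[[0.7,-0.07,0.23],[0.02,0.95,-0.04],0],[[0.67,-0.07,0.29],[0.02,0.95,-0.04],0]]
[[[0.65,-0.07,0.35],[0.02,0.95,-0.04],0],[[0.62,-0.06,0.4],[0.02,0.95,-0.04],0],[[0.58,-0.06,0.45],[0.02,0.95,-0.04],0],[[0.54,-0.06,0.49],[0.02,0.95,-0.04],0],[[0.5,-0.05,0.54],[0.02,0.95,-0.04],0]]
[[[0.46,-0.05,0.58],[0.02,0.95,-0.04],0],[[0.4,-0.05,0.61],[0.02,0.95,-0.04],0],[[0.36,-0.05,0.65],[0.02,0.95,-0.04],0],[[0.3,-0.05,0.67],[0.02,0.95,-0.04],0]]
```

>>> move_arm --plan '[[[-0.34,0,-0.74],[0,0,0],0],[[-0.34,0,-0.74],[0,0,0],0],[[-0.34,0,-0.74],[0,0,0],0],[[-0.34,0,-0.74],[0,0,0],0]]'

```text
t: 8.63
eef_pos: [0.6641, -0.1003, 0.1456]
orientation: [[-0.206, 0.973, 0.103], [0.887, 0.23, -0.4], [-0.413, 0.009, -0.911]]
force: [1.3, 1.0, -2.5]
width: 0.0472
grasp_force: 63.3
```

>>> move_arm --plan '[[[0.69,-0.09,-0.25],[0.02,0.95,-0.04],0],[[0.71,-0.09,-0.19],[0.02,0.95,-0.04],0],[[0.72,-0.09,-0.13],[0.02,0.95,-0.04],0],[[0.73,-0.08,-0.07],[0.02,0.95,-0.04],0],[[0.73,-0.08,-0.01],[0.02,0.95,-0.04],0]]'

```text
t: 9.05
eef_pos: [0.613, 0.0389, 0.1333]
orientation: [[-0.246, 0.969, 0.0], [0.969, 0.246, -0.009], [-0.008, -0.002, -1.0]]
force: [0.2, -0.2, -3.7]
width: 0.0473
grasp_force: 63.3
```

>>> move_arm --plan '[[[0.73,-0.08,0.05],[0.02,0.95,-0.04],0],[[0.72,-0.08,0.11],[0.02,0.95,-0.04],0],[[0.71,-0.07,0.17],[0.02,0.95,-0.04],0],[[0.7,-0.07,0.23],[0.02,0.95,-0.04],0],[[0.67,-0.07,0.29],[0.02,0.95,-0.04],0]]'

```text
t: 9.47
eef_pos: [0.5623, 0.1754, 0.121]
orientation: [[-0.24, 0.965, -0.109], [0.887, 0.263, 0.378], [0.394, -0.006, -0.919]]
force: [0.5, 0.2, -2.7]
width: 0.0477
grasp_force: 63.3
```

>>> move_arm --plan '[[[0.65,-0.07,0.35],[0.02,0.95,-0.04],0],[[0.62,-0.06,0.4],[0.02,0.95,-0.04],0],[[0.58,-0.06,0.45],[0.02,0.95,-0.04],0],[[0.54,-0.06,0.49],[0.02,0.95,-0.04],0],[[0.5,-0.05,0.54],[0.02,0.95,-0.04],0]]'

```text
t: 9.88
eef_pos: [0.5116, 0.3125, 0.1072]
orientation: [[-0.19, 0.96, -0.207], [0.657, 0.281, 0.7], [0.73, -0.003, -0.684]]
force: [-0.3, 0.8, -3.8]
width: 0.0471
grasp_force: 63.4
```

>>> move_arm --plan '[[[0.46,-0.05,0.58],[0.02,0.95,-0.04],0],[[0.4,-0.05,0.61],[0.02,0.95,-0.04],0],[[0.36,-0.05,0.65],[0.02,0.95,-0.04],0],[[0.3,-0.05,0.67],[0.02,0.95,-0.04],0],[[0,0,0],[0,0,0],0]]'

```text
t: 10.3
eef_pos: [0.4665, 0.4247, 0.0937]
orientation: [[-0.118, 0.955, -0.273], [0.388, 0.297, 0.873], [0.914, -0.003, -0.405]]
force: [-0.5, 0.8, -3.3]
width: 0.0477
grasp_force: 63.4
```

```bash
python3 - <<'E'
from h import *
T,R=np.load('T1.npy'),np.load('R1.npy'); s=robot.sense()
print(s['eef_pos'],T,np.degrees(Ro.from_matrix(s['orientation'].T@R).as_rotvec()),s['joint_pos'].round(2),s['force'])
f=cap('scene')['frame'][120:260,340:560]; cv2.imwrite('pics/s2.png',cv2.resize(f,None,fx=3.5,fy=3.5))
p,q=plan(T+[0,0,.012],R,0); print('--'); plan(T,R,0,p,q)
E
```

```text
[0.4665392  0.42471068 0.09370841] [0.47191343 0.42297129 0.03816189] [-0.03100729 -0.61149181 -0.16572173] [ 0.04  0.95 -0.46  1.91 -1.19  0.86  1.1 ] [-0.5446633   0.8173889  -3.30156947]
[[[-0.51,0.05,0.21],[0.01,-0.04,-0.01],0],[[-0.51,0.04,0.21],[0.01,-0.04,-0.01],0]]
--
[[[-0.27,0.0,0.13],[-0.01,0.01,-0.01],0]]
```

View pics/s2.png

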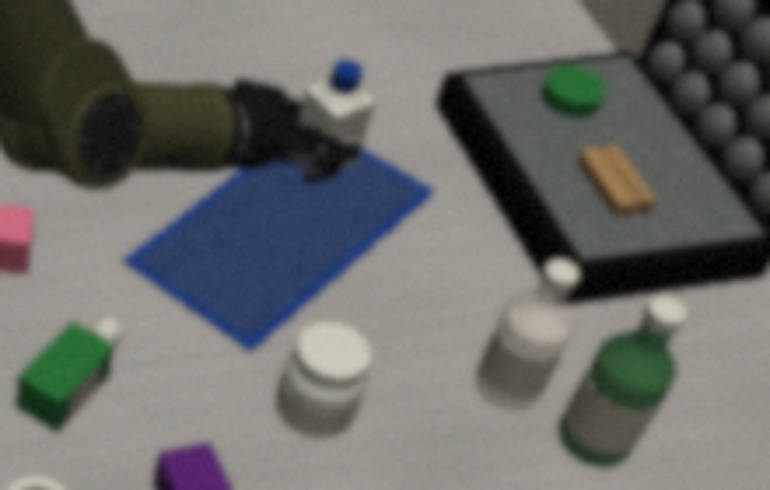

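The white bottle is upright in the gripper above the far end of the mat. Lowering it.

>>> move_arm --plan '[[[-0.51,0.05,0.21],[0,-0.04,0],0],[[-0.51,0.05,0.21],[0,-0.04,0],0],[[0,0,0],[0,0,0],0]]'

```text
t: 10.6
eef_pos: [0.4751, 0.4201, 0.0477]
orientation: [[-0.123, 0.956, -0.265], [0.404, 0.292, 0.867], [0.907, -0.0, -0.422]]
force: [0.1, 0.1, -4.0]
width: 0.0472
grasp_force: 63.3
```

>>> move_arm --plan '[[[-0.13,0,0.06],[0,0,0],0],[[0,0,0],[0,0,0],0]]'

```text
t: 10.77
eef_pos: [0.4739, 0.422, 0.046]
orientation: [[-0.124, 0.956, -0.267], [0.398, 0.294, 0.869], [0.909, 0.001, -0.417]]
force: [0.6, 0.7, -2.9]
width: 0.0474
grasp_force: 63.4
```

```bash
python3 - <<'E'
from h import *
T,R=np.load('T1.npy'),np.load('R1.npy'); s=robot.sense()
print(s['eef_pos'],T,np.degrees(Ro.from_matrix(s['orientation'].T@R).as_rotvec()),s['force'])
plan(T-[0,0,.001],R,0)
E
```

```text
[0.47392676 0.42202151 0.04595704] [0.47191343 0.42297129 0.03816189] [ 0.23255624  0.15053744 -0.02118151] [ 0.63321373  0.71497108 -2.91223931]
[[[-0.18,-0.04,0.13],[0.05,0.03,0.0],0]]
```

>>> move_arm --plan '[[[-0.09,-0.02,0.06],[0.03,0,0],0],[[0,0,0],[0,0,0],0]]'

```text
t: 10.93
eef_pos: [0.4722, 0.4229, 0.0417]
orientation: [[-0.124, 0.955, -0.271], [0.398, 0.297, 0.868], [0.909, -0.0, -0.416]]
force: [-0.2, 0.6, -2.3]
width: 0.0476
grasp_force: 63.4
```

>>> move_arm --plan '[[[-0.08,0,0.05],[0,0,0],0],[[0,0,0],[0,0,0],0]]'

```text
t: 11.1
eef_pos: [0.4719, 0.4234, 0.0373]
orientation: [[-0.123, 0.955, -0.271], [0.398, 0.297, 0.868], [0.909, -0.001, -0.416]]
force: [-0.5, -0.3, -3.2]
width: 0.0472
grasp_force: 63.4
```

```bash
python3 - <<'E'
from h import *
T,R=np.load('T1.npy'),np.load('R1.npy'); s=robot.sense()
print(s['eef_pos'],T,np.degrees(Ro.from_matrix(s['orientation'].T@R).as_rotvec()),s['force'])
E
```

```text
[0.47194084 0.4233732  0.03733   ] [0.47191343 0.42297129 0.03816189] [ 0.01800268  0.0836782  -0.08861371] [-0.50203532 -0.25863499 -3.22984264]
```

>>> move_arm --plan '[[[-0.05,0,0.02],[0,0,0],0],[[0,0,0],[0,0,0],0]]'

```text
t: 11.27
eef_pos: [0.4719, 0.4232, 0.035]
orientation: [[-0.122, 0.955, -0.271], [0.398, 0.297, 0.868], [0.909, -0.002, -0.416]]
force: [-0.4, 0.0, -2.6]
width: 0.0476
grasp_force: 63.4
```

>>> move_arm --plan '[[[-0.04,0,0.02],[0,0,0],0],[[0,0,0],[0,0,0],0]]'

```text
t: 11.43
eef_pos: [0.4719, 0.4236, 0.0343]
orientation: [[-0.122, 0.955, -0.271], [0.396, 0.297, 0.869], [0.91, -0.001, -0.414]]
force: [0.5, -2.5, 2.6]
width: 0.0476
grasp_force: 63.8
```

Contact with the mat. Releasing and backing off along the tool axis.

>>> move_arm --plan '[[[0,0,0],[0,0,0],0.8],[[0,0,0],[0,0,0],0.8],[[0,0,0],[0,0,0],0.8],[[0,0,0],[0,0,0],0.8]]'

```text
t: 11.77
eef_pos: [0.4718, 0.4235, 0.0336]
orientation: [[-0.122, 0.955, -0.271], [0.397, 0.297, 0.868], [0.91, -0.002, -0.416]]
force: [-0.1, -0.3, -0.8]
width: 0.0682
grasp_force: 0.0
```

>>> move_arm --plan '[[[0,0,-0.4],[0,0,0],0.8],[[0,0,-0.8],[0,0,0],0.8],[[0,0,-0.9],[0,0,0],0.8],[[0,0,-0.9],[0,0,0],0.8]]'

```text
t: 12.1
eef_pos: [0.5039, 0.3184, 0.0839]
orientation: [[-0.122, 0.954, -0.273], [0.397, 0.299, 0.868], [0.91, -0.003, -0.415]]
force: [0.5, 0.9, -0.0]
width: 0.0682
grasp_force: 0.0
```

```bash
python3 - <<'E'
from h import *
import pickle
s=robot.sense(); print(s['eef_pos'],s['width'],s['force'])
c=cap('top'); f=c['frame']; pickle.dump(c,open('top1.pkl','wb'));sc=cap('scene');pickle.dump(sc,open('sc1.pkl','wb'))
g=np.vstack([cv2.resize(f[140:280,140:320],(540,420)) ,np.zeros((1,540,3),np.uint8)]); h=cv2.resize(sc['frame'][130:270,330:417],(261,421)); cv2.imwrite('pics/s3.png',np.hstack([g,h]))
w=cap('wrist'); pickle.dump(w,open('w3.pkl','wb'))
p,q=plan([.60,.02,.27],down(np.radians(120)),.85)
E
```

```text
[0.50391323 0.31841334 0.08387367] 0.06819924567766168 [ 0.54846343  0.85714596 -0.04529479]
[[[0.07,0.0,-0.64],[0.11,-0.93,-0.16],0.85],[[0.02,0.0,-0.65],[0.11,-0.93,-0.16],0.85],[[-0.03,-0.01,-0.65],[0.11,-0.93,-0.16],0.85],[[-0.09,-0.01,-0.64],[0.11,-0.93,-0.16],0.85],[[-0.14,-0.02,-0.63],[0.11,-0.93,-0.16],0.85]]
[[[-0.19,-0.03,-0.62],[0.11,-0.93,-0.16],0.85],[[-0.24,-0.04,-0.6],[0.11,-0.93,-0.16],0.85],[[-0.28,-0.05,-0.58],[0.11,-0.93,-0.16],0.85],[[-0.33,-0.06,-0.55],[0.11,-0.93,-0.16],0.85],[[-0.37,-0.07,-0.52],[0.11,-0.93,-0.16],0.85]]
[[[-0.41,-0.08,-0.49],[0.11,-0.93,-0.16],0.85],[[-0.45,-0.09,-0.46],[0.11,-0.93,-0.16],0.85],[[-0.49,-0.1,-0.42],[0.11,-0.93,-0.16],0.85],[[-0.52,-0.11,-0.37],[0.11,-0.93,-0.16],0.85]]
```

View pics/s3.png

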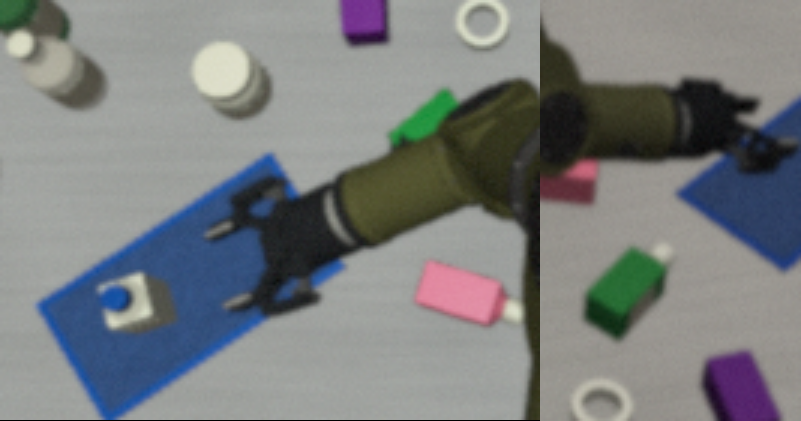

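White stands on the mat. Green's top face is at about (430,120) in the crop, unmoved. Going to look at green.

>>> move_arm --plan '[[[0.07,0,-0.64],[0.11,-0.93,-0.16],0.85],[[0.02,0,-0.65],[0.11,-0.93,-0.16],0.85],[[-0.03,0,-0.65],[0.11,-0.93,-0.16],0.85],[[-0.09,0,-0.64],[0.11,-0.93,-0.16],0.85],[[-0.14,-0.02,-0.63],[0.11,-0.93,-0.16],0.85]]'

```text
t: 12.67
eef_pos: [0.5389, 0.2137, 0.1505]
orientation: [[-0.294, 0.927, -0.232], [0.683, 0.374, 0.627], [0.668, 0.026, -0.744]]
force: [-0.3, 1.1, -0.5]
width: 0.0724
grasp_force: 0.0
```

>>> move_arm --plan '[[[-0.19,-0.03,-0.62],[0.11,-0.93,-0.16],0.85],[[-0.24,-0.04,-0.6],[0.11,-0.93,-0.16],0.85],[[-0.28,-0.05,-0.58],[0.11,-0.93,-0.16],0.85],[[-0.33,-0.06,-0.55],[0.11,-0.93,-0.16],0.85],[[-0.37,-0.07,-0.52],[0.11,-0.93,-0.16],0.85]]'

```text
t: 13.08
eef_pos: [0.5727, 0.1084, 0.2165]
orientation: [[-0.433, 0.892, -0.127], [0.843, 0.451, 0.293], [0.319, 0.02, -0.948]]
force: [-0.2, -0.1, -0.3]
width: 0.0726
grasp_force: 0.0
```

>>> move_arm --plan '[[[-0.41,-0.08,-0.49],[0.11,-0.93,-0.16],0.85],[[-0.45,-0.09,-0.46],[0.11,-0.93,-0.16],0.85],[[-0.49,-0.1,-0.42],[0.11,-0.93,-0.16],0.85],[[-0.52,-0.11,-0.37],[0.11,-0.93,-0.16],0.85],[[0,0,0],[0,0,0],0.85]]'

```text
t: 13.5
eef_pos: [0.6012, 0.0234, 0.2712]
orientation: [[-0.505, 0.863, -0.003], [0.863, 0.505, -0.006], [-0.003, -0.005, -1.0]]
force: [0.6, -0.5, -1.0]
width: 0.0727
grasp_force: 0.0
```

```bash
python3 - <<'E'
from h import *
import pickle
np.set_printoptions(precision=4,suppress=True)
c=cap('wrist','w4.png'); pickle.dump(c,open('w4.pkl','wb'))
hsv=cv2.cvtColor(c['frame'],cv2.COLOR_BGR2HSV); m=cv2.inRange(hsv,(50,100,20),(85,255,255))
n=cv2.findContours(m,0,2)[0]; k=max(n,key=cv2.contourArea); print(cv2.approxPolyDP(k,4,True)[:,0].tolist())
# bright top face only
v=hsv[...,2][m>0]; print(np.percentile(v,[5,25,50,75,95])); th=(np.percentile(v,5)+np.percentile(v,90))/2
m2=((m>0)&(hsv[...,2]>th)).astype('uint8'); k=max(cv2.findContours(m2,0,2)[0],key=cv2.contourArea)
W=np.array([onz(c,p[0],.048)[:2] for p in k],np.float32)*1000; print(cv2.minAreaRect(W)); print(robot.sense()['eef_pos'])
E
```

```text
[[411, 84], [393, 87], [380, 99], [392, 159], [386, 157], [394, 171], [433, 163], [428, 92]]
[ 70. 105. 137. 141. 146.]
((664.8995971679688, 102.40403747558594), (45.47625732421875, 81.42643737792969), 40.091407775878906)
[0.6001 0.0249 0.2695]
```

View pics/w4.png

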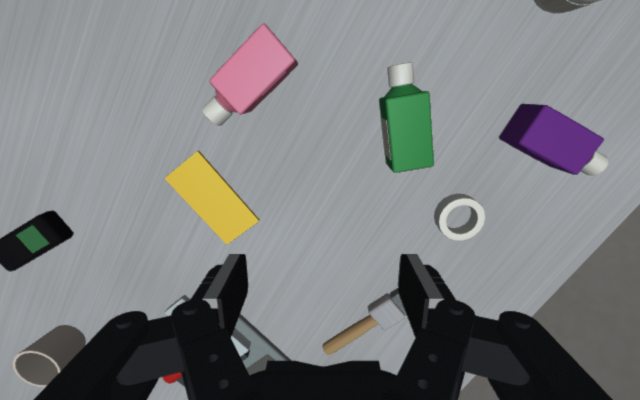

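Green: centre (0.665, 0.102), cap azimuth 130°, seen at (408,128). Same grasp procedure as white.

```bash
python3 - <<'E'
from h import *
az=np.radians(130); T=tcp_grasp([.665,.1024],az); print(T)
p,q=plan(T+[0,0,.09],tilt(az,-25),.85); print('--')
plan(T,tilt(az,-25),.85,p,q)
E
```

```text
[0.66907481 0.09754383 0.014     ]
[[[0.11,0.41,0.69],[-0.08,-0.84,-0.32],0.85],[[0.15,0.4,0.68],[-0.08,-0.84,-0.32],0.85],[[0.19,0.4,0.67],[-0.08,-0.84,-0.32],0.85],[[0.23,0.41,0.66],[-0.08,-0.84,-0.32],0.85],[[0.27,0.41,0.64],[-0.08,-0.84,-0.32],0.85]]
[[[0.3,0.41,0.62],[-0.08,-0.84,-0.32],0.85]]
--
[[[0.32,0.0,0.68],[0.0,0.01,0.01],0.85],[[0.32,0.0,0.68],[0.0,0.01,0.01],0.85],[[0.32,0.0,0.68],[0.0,0.01,0.01],0.85]]
```

>>> move_arm --plan '[[[0.11,0.41,0.69],[-0.08,-0.84,-0.32],0.85],[[0.15,0.4,0.68],[-0.08,-0.84,-0.32],0.85],[[0.19,0.4,0.67],[-0.08,-0.84,-0.32],0.85],[[0.23,0.41,0.66],[-0.08,-0.84,-0.32],0.85],[[0.27,0.41,0.64],[-0.08,-0.84,-0.32],0.85]]'

```text
t: 13.97
eef_pos: [0.6566, 0.085, 0.1277]
orientation: [[-0.581, 0.783, 0.221], [0.732, 0.622, -0.278], [-0.355, 0.0, -0.935]]
force: [0.4, -1.4, -0.2]
width: 0.0733
grasp_force: 0.0
```

>>> move_arm --plan '[[[0.3,0.41,0.62],[-0.08,-0.84,-0.32],0.85],[[0,0,0],[0,0,0],0.85]]'

```text
t: 14.13
eef_pos: [0.6637, 0.1047, 0.092]
orientation: [[-0.597, 0.758, 0.262], [0.685, 0.652, -0.325], [-0.417, -0.015, -0.909]]
force: [-2.6, 1.0, -0.5]
width: 0.0727
grasp_force: 0.0
```

```bash
python3 - <<'E'
from h import *
az=np.radians(130); T=tcp_grasp([.665,.1024],az); s=robot.sense(); print(s['eef_pos'])
plan(T,tilt(az,-25),.85)
c=cap('wrist'); hsv=cv2.cvtColor(c['frame'],cv2.COLOR_BGR2HSV); m=cv2.inRange(hsv,(50,100,85),(85,255,255))
k=max(cv2.findContours(m,0,2)[0],key=cv2.contourArea); print(cv2.minAreaRect(np.array([onz(c,p[0],.048)[:2] for p in k],np.float32)*1000))
E
```

```text
[0.66366468 0.10469581 0.09196746]
[[[0.3,0.01,0.93],[-0.05,-0.03,0.1],0.85],[[0.31,0.0,0.93],[-0.05,-0.03,0.1],0.85]]
((658.601318359375, 110.530517578125), (46.27536392211914, 100.52725982666016), 40.233219146728516)
```

>>> move_arm --plan '[[[0.2,0,0.62],[-0.05,0,0.05],0.85],[[0.2,0,0.62],[0,0,0.05],0.85],[[0.2,0,0.62],[0,0,0.05],0.85],[[0,0,0],[0,0,0],0.85]]'

```text
t: 14.52
eef_pos: [0.672, 0.0859, 0.0204]
orientation: [[-0.574, 0.775, 0.264], [0.703, 0.632, -0.326], [-0.42, -0.002, -0.908]]
force: [-1.4, -0.5, -0.5]
width: 0.0725
grasp_force: 0.0
```

>>> move_arm --plan '[[[0,0,0],[0,0,0],0],[[0,0,0],[0,0,0],0],[[0,0,0],[0,0,0],0],[[0,0,0],[0,0,0],0],[[0,0,0],[0,0,0],0]]'

```text
t: 14.93
eef_pos: [0.6762, 0.0877, 0.0274]
orientation: [[-0.572, 0.773, 0.275], [0.702, 0.634, -0.324], [-0.424, 0.008, -0.905]]
force: [-2.4, 0.5, 5.3]
width: 0.0474
grasp_force: 62.7
```

```bash
python3 - <<'E'
from h import *
s=robot.sense(); print(s['eef_pos'],s['width'],s['grasp_force'],s['force'])
y=s['orientation'][:,1]; az=np.arctan2(y[1],y[0])+np.pi/2; print(np.degrees(az))
T,R=stand([.666,.101],az,[0,-.07],np.radians(112)); np.save('T1.npy',T); np.save('R1.npy',R)
p,q=plan(s['eef_pos']+[0,0,.13],s['orientation'],0); print('--'); p,q=plan(T+[0,0,.05],R,0,p,q)
print('--'); plan(T+[0,0,.005],R,0,p,q)
E
```

```text
[0.67616228 0.08772253 0.02739412] 0.04742237106494398 62.72526025772095 [-2.41584006  0.54001672  5.34593594]
129.3719949599857
al,be -0.016710533477735438 0.0033941234180932534 -0.000566714556813755 T [0.5413816  0.31176872 0.02828947]
[[[-0.34,0.01,-0.74],[0.0,0.0,0.0],0],[[-0.35,0.01,-0.73],[0.0,0.0,0.0],0],[[-0.34,0.0,-0.74],[0.0,0.0,0.0],0],[[-0.35,0.01,-0.73],[0.0,0.0,0.0],0]]
--
[[[0.35,0.05,-0.05],[-0.07,0.94,0.2],0],[[0.36,0.04,-0.02],[-0.07,0.94,0.2],0],[[0.36,0.04,0.01],[-0.07,0.94,0.2],0],[[0.36,0.03,0.04],[-0.07,0.94,0.2],0],[[0.35,0.02,0.07],[-0.07,0.94,0.2],0]]
[[[0.35,0.02,0.1],[-0.07,0.94,0.2],0],[[0.34,0.01,0.12],[-0.07,0.94,0.2],0],[[0.32,0.0,0.15],[-0.07,0.94,0.2],0],[[0.31,0.0,0.18],[-0.07,0.94,0.2],0],[[0.3,-0.01,0.2],[-0.07,0.94,0.2],0]]
[[[0.28,-0.02,0.23],[-0.07,0.94,0.2],0],[[0.26,-0.02,0.25],[-0.07,0.94,0.2],0],[[0.24,-0.03,0.27],[-0.07,0.94,0.2],0],[[0.21,-0.03,0.28],[-0.07,0.94,0.2],0],[[0.19,-0.04,0.3],[-0.07,0.94,0.2],0]]
[[[0.16,-0.04,0.32],[-0.07,0.94,0.2],0],[[0.14,-0.05,0.33],[-0.07,0.94,0.2],0],[[0.11,-0.05,0.34],[-0.07,0.94,0.2],0],[[0.07,-0.05,0.34],[-0.07,0.94,0.2],0]]
--
[[[-0.51,0.0,0.24],[0.04,-0.02,0.01],0],[[-0.51,0.0,0.23],[0.04,-0.02,0.01],0]]
```

The grip is 12 mm too far toward the base and 8 mm high. Regrasping closer to the cap for clearance when standing.

>>> move_arm --plan '[[[0,0,0],[0,0,0],0.85],[[0,0,0],[0,0,0],0.85],[[0.18,0,0.03],[0,0,0],0.85],[[0.18,0,0.03],[0,0,0],0.85],[[0,0,0],[0,0,0],0.85]]'

```text
t: 15.35
eef_pos: [0.6663, 0.099, 0.0156]
orientation: [[-0.575, 0.772, 0.271], [0.701, 0.636, -0.323], [-0.422, 0.004, -0.907]]
force: [-0.8, 0.4, -0.8]
width: 0.0729
grasp_force: 0.0
```

>>> move_arm --plan '[[[0,0,0],[0,0,0],0],[[0,0,0],[0,0,0],0],[[0,0,0],[0,0,0],0],[[0,0,0],[0,0,0],0],[[0,0,0],[0,0,0],0]]'

```text
t: 15.77
eef_pos: [0.668, 0.0969, 0.0174]
orientation: [[-0.573, 0.773, 0.273], [0.702, 0.635, -0.324], [-0.424, 0.006, -0.906]]
force: [0.4, 0.3, 1.1]
width: 0.0478
grasp_force: 61.8
```

```bash
python3 - <<'E'
from h import *
s=robot.sense(); print(s['eef_pos'],s['width'],s['grasp_force'],s['force'])
y=s['orientation'][:,1]; az=np.arctan2(y[1],y[0])+np.pi/2; print(np.degrees(az))
T,R=stand([.666,.101],az,[0,-.07],np.radians(112)); np.save('T1.npy',T); np.save('R1.npy',R)
p,q=plan(s['eef_pos']+[0,0,.13],s['orientation'],0); print('--'); p,q=plan(T+[0,0,.05],R,0,p,q)
E
```

```text
[0.66798515 0.09691757 0.01740139] 0.047770834588782465 61.79423689842224 [0.36502245 0.26494891 1.08463132]
129.38435174908392
al,be -0.004414954601174622 -0.006598611991646183 -0.0010560436284064508 T [0.53718456 0.32085052 0.04058505]
[[[-0.34,0.0,-0.74],[0.0,0.0,0.0],0],[[-0.35,0.01,-0.73],[0.0,0.0,0.0],0],[[-0.34,0.0,-0.74],[0.0,0.0,0.0],0],[[-0.35,0.01,-0.73],[0.0,0.0,0.0],0]]
--
[[[0.34,0.05,-0.08],[-0.07,0.94,0.2],0],[[0.34,0.05,-0.05],[-0.07,0.94,0.2],0],[[0.35,0.04,-0.02],[-0.07,0.94,0.2],0],[[0.35,0.04,0.01],[-0.07,0.94,0.2],0],[[0.35,0.03,0.04],[-0.07,0.94,0.2],0]]
[[[0.34,0.02,0.07],[-0.07,0.94,0.2],0],[[0.33,0.02,0.1],[-0.07,0.94,0.2],0],[[0.33,0.01,0.12],[-0.07,0.94,0.2],0],[[0.32,0.0,0.15],[-0.07,0.94,0.2],0],[[0.3,0.0,0.17],[-0.07,0.94,0.2],0]]
[[[0.29,-0.01,0.2],[-0.07,0.94,0.2],0],[[0.27,-0.01,0.22],[-0.07,0.94,0.2],0],[[0.25,-0.02,0.24],[-0.07,0.94,0.2],0],[[0.23,-0.03,0.26],[-0.07,0.94,0.2],0],[[0.2,-0.03,0.28],[-0.07,0.94,0.2],0]]
[[[0.18,-0.04,0.3],[-0.07,0.94,0.2],0],[[0.16,-0.04,0.31],[-0.07,0.94,0.2],0],[[0.13,-0.04,0.32],[-0.07,0.94,0.2],0],[[0.1,-0.05,0.33],[-0.07,0.94,0.2],0]]
```

>>> move_arm --plan '[[[-0.34,0,-0.74],[0,0,0],0],[[-0.35,0,-0.73],[0,0,0],0],[[-0.34,0,-0.74],[0,0,0],0],[[-0.35,0,-0.73],[0,0,0],0]]'

```text
t: 16.1
eef_pos: [0.6669, 0.0957, 0.1482]
orientation: [[-0.573, 0.773, 0.272], [0.702, 0.634, -0.325], [-0.424, 0.004, -0.906]]
force: [0.9, 0.4, -1.7]
width: 0.0477
grasp_force: 62.5
```

>>> move_arm --plan '[[[0.34,0.05,-0.08],[-0.07,0.94,0.2],0],[[0.34,0.05,-0.05],[-0.07,0.94,0.2],0],[[0.35,0.04,-0.02],[-0.07,0.94,0.2],0],[[0.35,0.04,0.01],[-0.07,0.94,0.2],0],[[0.35,0.03,0.04],[-0.07,0.94,0.2],0]]'

```text
t: 16.52
eef_pos: [0.6324, 0.1558, 0.1331]
orientation: [[-0.571, 0.819, 0.058], [0.821, 0.571, 0.014], [-0.021, 0.056, -0.998]]
force: [-0.8, -0.3, -2.7]
width: 0.0476
grasp_force: 62.5
```

>>> move_arm --plan '[[[0.34,0.02,0.07],[-0.07,0.94,0.2],0],[[0.33,0.02,0.1],[-0.07,0.94,0.2],0],[[0.33,0.01,0.12],[-0.07,0.94,0.2],0],[[0.32,0,0.15],[-0.07,0.94,0.2],0],[[0.3,0,0.17],[-0.07,0.94,0.2],0]]'

```text
t: 16.93
eef_pos: [0.5983, 0.2139, 0.1177]
orientation: [[-0.48, 0.867, -0.134], [0.789, 0.493, 0.365], [0.383, 0.069, -0.921]]
force: [-0.0, -0.0, -1.9]
width: 0.0474
grasp_force: 62.6
```

>>> move_arm --plan '[[[0.29,-0.01,0.2],[-0.07,0.94,0.2],0],[[0.27,-0.01,0.22],[-0.07,0.94,0.2],0],[[0.25,-0.02,0.24],[-0.07,0.94,0.2],0],[[0.23,-0.03,0.26],[-0.07,0.94,0.2],0],[[0.2,-0.03,0.28],[-0.07,0.94,0.2],0]]'

```text
t: 17.35
eef_pos: [0.5644, 0.2723, 0.1024]
orientation: [[-0.316, 0.909, -0.272], [0.615, 0.414, 0.671], [0.723, 0.045, -0.69]]
force: [0.6, 1.0, -2.6]
width: 0.0475
grasp_force: 62.6
```

>>> move_arm --plan '[[[0.18,-0.04,0.3],[-0.07,0.94,0.2],0],[[0.16,-0.04,0.31],[-0.07,0.94,0.2],0],[[0.13,-0.04,0.32],[-0.07,0.94,0.2],0],[[0.1,-0.05,0.33],[-0.07,0.94,0.2],0],[[0,0,0],[0,0,0],0]]'

```text
t: 17.77
eef_pos: [0.5347, 0.3188, 0.086]
orientation: [[-0.145, 0.933, -0.33], [0.392, 0.36, 0.847], [0.909, -0.007, -0.418]]
force: [-0.7, -0.6, -2.2]
width: 0.0471
grasp_force: 62.6
```

```bash
python3 - <<'E'
from h import *
T,R=np.load('T1.npy'),np.load('R1.npy'); s=robot.sense()
print(s['eef_pos'],T,np.degrees(Ro.from_matrix(s['orientation'].T@R).as_rotvec()),s['joint_pos'].round(2),s['force'],s['width'])
p,q=plan(T+[0,0,.003],R,0)
E
```

```text
[0.53471243 0.318794   0.0860008 ] [0.53718456 0.32085052 0.04058505] [ 0.32179724 -0.39919283 -0.57870463] [ 0.23  1.02 -0.53  1.69 -0.79  1.01  0.83] [-0.70056644 -0.55201629 -2.24866315] 0.047086236896317565
[[[-0.48,0.04,0.23],[0.03,-0.04,-0.06],0],[[-0.47,0.04,0.24],[0.03,-0.04,-0.06],0]]
```

>>> move_arm --plan '[[[-0.48,0.04,0.23],[0.03,-0.04,-0.06],0],[[-0.44,0.04,0.22],[0.03,-0.04,-0.06],0],[[0,0,0],[0,0,0],0]]'

```text
t: 18.02
eef_pos: [0.5394, 0.3208, 0.046]
orientation: [[-0.165, 0.929, -0.332], [0.399, 0.371, 0.839], [0.902, 0.006, -0.432]]
force: [0.0, -0.8, -1.9]
width: 0.0472
grasp_force: 62.6
```

>>> move_arm --plan '[[[-0.06,0,0.02],[0,0,0],0],[[0,0,0],[0,0,0],0]]'

```text
t: 18.18
eef_pos: [0.5399, 0.3219, 0.0479]
orientation: [[-0.167, 0.929, -0.331], [0.395, 0.371, 0.84], [0.903, 0.01, -0.429]]
force: [0.6, -0.3, -1.5]
width: 0.0474
grasp_force: 62.6
```

>>> move_arm --plan '[[[-0.05,0,0.02],[0,0,0],0],[[0,0,0],[0,0,0],0]]'

```text
t: 18.35
eef_pos: [0.54, 0.3219, 0.0458]
orientation: [[-0.168, 0.929, -0.331], [0.394, 0.371, 0.841], [0.904, 0.01, -0.428]]
force: [0.2, 0.1, -1.9]
width: 0.0474
grasp_force: 62.6
```

>>> move_arm --plan '[[[-0.09,0,0.04],[0,0,0],0],[[0,0,0],[0,0,0],0]]'

```text
t: 18.52
eef_pos: [0.5397, 0.3217, 0.0408]
orientation: [[-0.166, 0.929, -0.332], [0.395, 0.371, 0.841], [0.904, 0.009, -0.428]]
force: [-0.0, -0.6, -2.3]
width: 0.0473
grasp_force: 62.6
```

>>> move_arm --plan '[[[-0.05,0,0.02],[0,0,0],0],[[0,0,0],[0,0,0],0]]'

```text
t: 18.68
eef_pos: [0.5396, 0.3217, 0.0386]
orientation: [[-0.166, 0.929, -0.332], [0.394, 0.371, 0.841], [0.904, 0.009, -0.428]]
force: [-0.2, 0.0, -2.2]
width: 0.0472
grasp_force: 62.6
```

```bash
python3 - <<'E'
from h import *
T,R=np.load('T1.npy'),np.load('R1.npy'); s=robot.sense()
print(s['eef_pos'],T,np.degrees(Ro.from_matrix(s['orientation'].T@R).as_rotvec()),s['force'])
E
```

```text
[0.53963329 0.32166753 0.03857463] [0.53718456 0.32085052 0.04058505] [0.10642713 0.22820709 0.49793913] [-0.2396028   0.03648838 -2.16347001]
```

>>> move_arm --plan '[[[-0.05,0,0.02],[0,0,0],0],[[0,0,0],[0,0,0],0]]'

```text
t: 18.85
eef_pos: [0.5398, 0.3219, 0.0382]
orientation: [[-0.166, 0.928, -0.332], [0.391, 0.371, 0.842], [0.905, 0.01, -0.425]]
force: [0.0, -3.5, 5.0]
width: 0.0473
grasp_force: 63.2
```

>>> move_arm --plan '[[[-0.03,0,0.01],[0,0,0],0],[[0,0,0],[0,0,0],0]]'

```text
t: 19.02
eef_pos: [0.5397, 0.322, 0.0382]
orientation: [[-0.166, 0.928, -0.333], [0.39, 0.372, 0.843], [0.906, 0.01, -0.424]]
force: [-0.7, -6.9, 11.0]
width: 0.0473
grasp_force: 63.8
```

Contact. Release, retreat, check, then plan the move to the tester.

>>> move_arm --plan '[[[0,0,0],[0,0,0],0.8],[[0,0,0],[0,0,0],0.8],[[0,0,0],[0,0,0],0.8],[[0,0,0],[0,0,0],0.8]]'

```text
t: 19.35
eef_pos: [0.5397, 0.3217, 0.0354]
orientation: [[-0.166, 0.929, -0.332], [0.394, 0.371, 0.841], [0.904, 0.009, -0.427]]
force: [-0.6, 0.7, 0.3]
width: 0.0684
grasp_force: 0.0
```

>>> move_arm --plan '[[[0,0,-0.4],[0,0,0],0.8],[[0,0,-0.8],[0,0,0],0.8],[[0,0,-0.9],[0,0,0],0.8],[[0,0,-0.9],[0,0,0],0.8]]'

```text
t: 19.68
eef_pos: [0.5793, 0.22, 0.0873]
orientation: [[-0.166, 0.928, -0.334], [0.394, 0.373, 0.84], [0.904, 0.008, -0.427]]
force: [1.2, 0.3, -0.5]
width: 0.0684
grasp_force: 0.0
```

```bash
python3 - <<'E'
from h import *
s=robot.sense(); print(s['eef_pos'],s['width'],s['force'],s['joint_pos'].round(2))
w=cap('wrist')['frame']; t=cap('top')['frame']
g=cv2.resize(w,(480,300)); h=cv2.resize(t[170:290,140:260],(300,300)); cv2.imwrite('pics/s5.png',np.hstack([g,h]))
p,q=plan([.56,.05,.30],down(np.radians(72)),.9); print('--')
p,q=plan([.50,-.24,.30],down(np.radians(-18)),.9,p,q)
E
```

```text
[0.57933458 0.21999141 0.08725646] 0.06835363208478133 [ 1.22515168  0.28570159 -0.51471637] [ 0.32  1.04 -0.46  1.54 -0.68  1.21  0.81]
[[[0.25,-0.15,-0.43],[-0.33,-0.95,0.54],0.9],[[0.21,-0.15,-0.45],[-0.33,-0.95,0.54],0.9],[[0.16,-0.15,-0.47],[-0.33,-0.95,0.54],0.9],[[0.11,-0.14,-0.49],[-0.33,-0.95,0.54],0.9],[[0.07,-0.13,-0.5],[-0.33,-0.95,0.54],0.9]]
[[[0.02,-0.12,-0.51],[-0.33,-0.95,0.54],0.9],[[-0.03,-0.1,-0.51],[-0.33,-0.95,0.54],0.9],[[-0.07,-0.09,-0.51],[-0.33,-0.95,0.54],0.9],[[-0.12,-0.07,-0.5],[-0.33,-0.95,0.54],0.9],[[-0.16,-0.04,-0.49],[-0.33,-0.95,0.54],0.9]]
[[[-0.21,-0.02,-0.47],[-0.33,-0.95,0.54],0.9],[[-0.24,0.0,-0.46],[-0.33,-0.95,0.54],0.9],[[-0.28,0.03,-0.43],[-0.33,-0.95,0.54],0.9]]
--
[[[-0.39,0.04,0.0],[0.0,0.0,0.95],0.9],[[-0.38,0.07,0.0],[0.0,0.0,0.95],0.9],[[-0.38,0.1,0.0],[0.0,0.0,0.95],0.9],[[-0.37,0.14,0.0],[0.0,0.0,0.95],0.9],[[-0.35,0.17,0.0],[0.0,0.0,0.95],0.9]]
[[[-0.34,0.19,0.0],[0.0,0.0,0.95],0.9],[[-0.32,0.22,0.0],[0.0,0.0,0.95],0.9],[[-0.3,0.25,0.0],[0.0,0.0,0.95],0.9],[[-0.28,0.27,0.0],[0.0,0.0,0.95],0.9],[[-0.26,0.29,0.0],[0.0,0.0,0.95],0.9]]
[[[-0.23,0.31,0.0],[0.0,0.0,0.95],0.9],[[-0.2,0.33,0.0],[0.0,0.0,0.95],0.9],[[-0.18,0.35,0.0],[0.0,0.0,0.95],0.9],[[-0.15,0.36,-0.01],[0.0,0.0,0.95],0.9],[[-0.12,0.37,0.0],[0.0,0.0,0.95],0.9]]
[[[-0.08,0.38,-0.01],[0.0,0.0,0.95],0.9],[[-0.05,0.39,0.0],[0.0,0.0,0.95],0.9],[[-0.02,0.39,-0.01],[0.0,0.0,0.95],0.9],[[0.01,0.39,0.0],[0.0,0.0,0.95],0.9]]
```

View pics/s5.png

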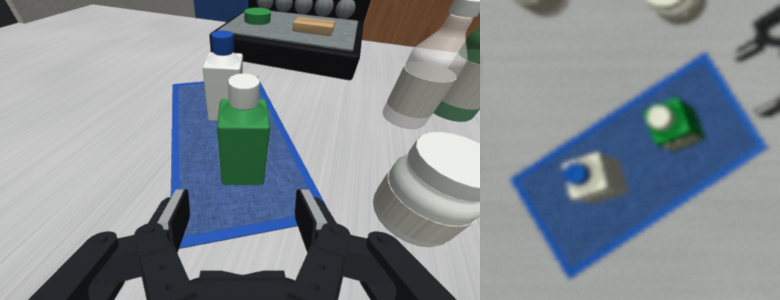

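Both bottles stand well on the mat: white cap (222,42), green cap (243,92). On to a view of the tester.

>>> move_arm --plan '[[[0.25,-0.15,-0.43],[-0.33,-0.95,0.54],0.9],[[0.21,-0.15,-0.45],[-0.33,-0.95,0.54],0.9],[[0.16,-0.15,-0.47],[-0.33,-0.95,0.54],0.9],[[0.11,-0.14,-0.49],[-0.33,-0.95,0.54],0.9],[[0.07,-0.13,-0.5],[-0.33,-0.95,0.54],0.9]]'

```text
t: 20.2
eef_pos: [0.5711, 0.1561, 0.1692]
orientation: [[-0.034, 0.989, -0.146], [0.767, 0.12, 0.63], [0.64, -0.09, -0.763]]
force: [0.1, 0.1, -0.3]
width: 0.0769
grasp_force: 0.0
```

>>> move_arm --plan '[[[0.02,-0.12,-0.51],[-0.33,-0.95,0.54],0.9],[[-0.03,-0.1,-0.51],[-0.33,-0.95,0.54],0.9],[[-0.07,-0.09,-0.51],[-0.33,-0.95,0.54],0.9],[[-0.12,-0.07,-0.5],[-0.33,-0.95,0.54],0.9],[[-0.16,-0.04,-0.49],[-0.33,-0.95,0.54],0.9]]'

```text
t: 20.62
eef_pos: [0.5624, 0.0927, 0.2518]
orientation: [[0.165, 0.986, -0.027], [0.953, -0.152, 0.263], [0.256, -0.069, -0.964]]
force: [0.2, 0.0, 0.1]
width: 0.0772
grasp_force: 0.0
```

>>> move_arm --plan '[[[-0.21,-0.02,-0.47],[-0.33,-0.95,0.54],0.9],[[-0.24,0,-0.46],[-0.33,-0.95,0.54],0.9],[[-0.28,0.03,-0.43],[-0.33,-0.95,0.54],0.9],[[0,0,0],[0,0,0],0.9]]'

```text
t: 20.95
eef_pos: [0.5587, 0.057, 0.3022]
orientation: [[0.295, 0.955, 0.003], [0.955, -0.295, 0.005], [0.006, 0.001, -1.0]]
force: [0.3, 2.2, 0.6]
width: 0.0771
grasp_force: 0.0
```

```bash
python3 - <<'E'
from h import *
s=robot.sense(); print(s['eef_pos'],s['joint_pos'].round(2))
p,q=plan([.64,-.33,.30],down(np.radians(-18)),.9)
E
```

```text
[0.55865095 0.05703323 0.30221887] [-0.21  0.36  0.1   1.57 -0.04  1.21 -0.4 ]
[[[-0.45,0.25,0.0],[0.0,0.0,0.96],0.9],[[-0.43,0.29,0.0],[0.0,0.0,0.96],0.9],[[-0.41,0.33,0.0],[0.0,0.0,0.96],0.9],[[-0.38,0.36,0.0],[0.0,0.0,0.96],0.9],[[-0.35,0.39,0.0],[0.0,0.0,0.96],0.9]]
[[[-0.31,0.42,0.0],[0.0,0.0,0.96],0.9],[[-0.28,0.44,0.0],[0.0,0.0,0.96],0.9],[[-0.24,0.46,0.0],[0.0,0.0,0.96],0.9],[[-0.2,0.48,0.0],[0.0,0.0,0.96],0.9],[[-0.16,0.49,0.0],[0.0,0.0,0.96],0.9]]
[[[-0.12,0.51,0.0],[0.0,0.0,0.96],0.9],[[-0.07,0.51,0.0],[0.0,0.0,0.96],0.9],[[-0.03,0.52,0.0],[0.0,0.0,0.96],0.9],[[0.01,0.52,0.0],[0.0,0.0,0.96],0.9],[[0.06,0.52,0.0],[0.0,0.0,0.96],0.9]]
[[[0.1,0.51,0.0],[0.0,0.0,0.96],0.9],[[0.14,0.5,0.0],[0.0,0.0,0.96],0.9],[[0.18,0.49,0.0],[0.0,0.0,0.96],0.9],[[0.23,0.47,0.01],[0.0,0.0,0.96],0.9]]
```

>>> move_arm --plan '[[[-0.45,0.25,0],[0,0,0.96],0.9],[[-0.43,0.29,0],[0,0,0.96],0.9],[[-0.41,0.33,0],[0,0,0.96],0.9],[[-0.38,0.36,0],[0,0,0.96],0.9],[[-0.35,0.39,0],[0,0,0.96],0.9]]'

```text
t: 21.37
eef_pos: [0.5791, -0.0475, 0.2968]
orientation: [[0.662, 0.75, -0.004], [0.75, -0.662, 0.01], [0.005, -0.01, -1.0]]
force: [0.8, -0.3, -0.5]
width: 0.0772
grasp_force: 0.0
```

>>> move_arm --plan '[[[-0.31,0.42,0],[0,0,0.96],0.9],[[-0.28,0.44,0],[0,0,0.96],0.9],[[-0.24,0.46,0],[0,0,0.96],0.9],[[-0.2,0.48,0],[0,0,0.96],0.9],[[-0.16,0.49,0],[0,0,0.96],0.9]]'

```text
t: 21.78
eef_pos: [0.6003, -0.1493, 0.2958]
orientation: [[0.909, 0.416, -0.004], [0.416, -0.909, 0.011], [0.001, -0.011, -1.0]]
force: [-0.5, -0.2, 0.6]
width: 0.0767
grasp_force: 0.0
```

>>> move_arm --plan '[[[-0.12,0.51,0],[0,0,0.96],0.9],[[-0.07,0.51,0],[0,0,0.96],0.9],[[-0.03,0.52,0],[0,0,0.96],0.9],[[0.01,0.52,0],[0,0,0.96],0.9],[[0.06,0.52,0],[0,0,0.96],0.9]]'

```text
t: 22.2
eef_pos: [0.6218, -0.2512, 0.2947]
orientation: [[1.0, 0.01, -0.003], [0.01, -1.0, 0.011], [-0.003, -0.011, -1.0]]
force: [0.8, -0.9, -0.1]
width: 0.0768
grasp_force: 0.0
```

>>> move_arm --plan '[[[0.1,0.51,0],[0,0,0.96],0.9],[[0.14,0.5,0],[0,0,0.96],0.9],[[0.18,0.49,0],[0,0,0.96],0.9],[[0.23,0.47,0],[0,0,0.96],0.9],[[0,0,0],[0,0,0],0.9]]'

```text
t: 22.62
eef_pos: [0.6376, -0.3367, 0.2929]
orientation: [[0.946, -0.325, -0.005], [-0.325, -0.946, 0.008], [-0.007, -0.006, -1.0]]
force: [-1.5, -0.2, -0.1]
width: 0.0771
grasp_force: 0.0
```

```bash
python3 - <<'E'
from h import *
import pickle
s=robot.sense(); print(s['eef_pos'],s['joint_pos'].round(2))
c=cap('wrist'); pickle.dump(c,open('w6.pkl','wb')); cv2.imwrite('pics/w6.png',cv2.resize(cv2.convertScaleAbs(c['frame'],alpha=1.2),(800,500),interpolation=cv2.INTER_CUBIC))
E
```

```text
[ 0.63758549 -0.33666789  0.29288709] [ 0.22  0.69  0.52  1.1  -0.33  1.44 -1.22]
```

View pics/w6.png

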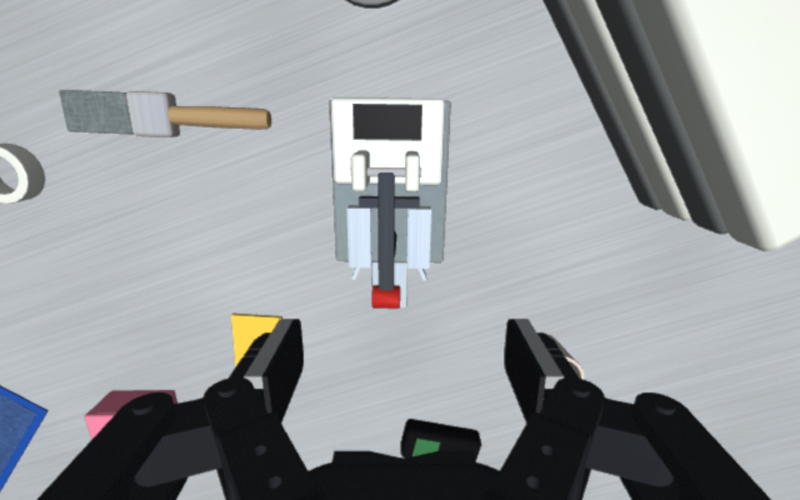

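The wrist view shows the tester squarely: flare tips (354,279) and (426,279), housing rear corners (331,99) and (447,101), handle centre (386,297), tongue front-right corner (407,307). Fitting its pose from these and the top view.

```bash
python3 - <<'E'
from h import *
import pickle
np.set_printoptions(precision=4,suppress=True)
t=pickle.load(open('top0.pkl','rb'));w=pickle.load(open('w6.pkl','rb'));s=pickle.load(open('sc1.pkl','rb'))
W=[((125,50,102),(331,99)),((125,-50,102),(447,101)),((-60,41,26),(354,279)),((-60,-41,26),(426,279)),((-102,-20,12),(407,307)),((-102,20,12),(371.5,308))]
T=[((-102,20,12),(618,378)),((-102,-20,12),(662,390)),((-60,41,26),(612,315)),((-60,-41,26),(706,348)),((125,50,102),(676,100)),((125,-50,102),(790,132))]
ow=[(w,np.array(X)/1000,np.array(u)*.8) for X,u in W]; ot=[(t,np.array(X)/1000,np.array(u)/4+[240,130]) for X,u in T]
for o in (ow,ow+ot):
    x,e=fit(o,[.61,-.31,-.32]); print(x,e.round(1).tolist())
def red(c):
    m=cv2.inRange(cv2.cvtColor(c['frame'],cv2.COLOR_BGR2HSV),(0,150,60),(8,255,255)); k,l,st,ce=cv2.connectedComponentsWithStats(m); return ce,st
for c in (w,t,s): print([ (a.round(1).tolist(),b[4]) for a,b in zip(*red(c)) if 15<b[4]<2000])
rw=np.array([386,297])*.8
H,er=tri([(w,rw),(t,(408.95,206.93)),(s,(226.42,206.73))]); print('handle',H,er)
for x in [fit(ow,[.61,-.31,-.32])[0]]:
    R=Ro.from_euler('z',x[2]).as_matrix(); print('pred handle',R@[-.05,0,.085]+[x[0],x[1],0])
E
```

```text
[ 0.6117 -0.314  -0.3523] [[-6.1, -2.1], [5.8, -1.2], [-1.4, 1.0], [1.0, 2.3], [0.0, 2.4], [0.8, 0.9]]
[ 0.6119 -0.3136 -0.3499] [[-6.9, -1.9], [5.0, -1.3], [-1.6, 1.1], [0.7, 2.3], [-0.1, 2.3], [0.7, 1.0], [-0.5, 1.0], [0.3, 2.1], [-0.5, 2.1], [0.2, 2.0], [2.4, -3.7], [4.6, -1.7]]
[([308.2, 238.1], np.int32(311))]
[([409.0, 206.9], np.int32(44))]
[([37.7, 129.1], np.int32(894)), ([226.4, 206.7], np.int32(32))]
handle [ 0.5673 -0.2957  0.0898] 0.9414227717689982
pred handle [ 0.5648 -0.2967  0.085 ]
```

Tester pose (0.612, -0.314, -20.1°). The triangulated handle (0.567, -0.296, 0.090) agrees with the model (0.565, -0.297, 0.085). Pinching the handle.

```bash
python3 - <<'E'
from h import *
D=down(-.351)
p,q=plan([.566,-.2965,.15],D,.6); print('--'); plan([.566,-.2965,.076],D,.6,p,q)
E
```

```text
[[[-0.4,-0.06,0.72],[-0.02,0.02,0.06],0.6],[[-0.4,-0.06,0.72],[-0.02,0.02,0.06],0.6],[[-0.4,-0.06,0.72],[-0.02,0.02,0.06],0.6],[[-0.4,-0.06,0.71],[-0.02,0.02,0.06],0.6],[[-0.4,-0.05,0.72],[-0.02,0.02,0.06],0.6]]
--
[[[0.0,0.0,0.92],[0.01,-0.01,0.0],0.6],[[0.0,-0.01,0.93],[0.01,-0.01,0.0],0.6]]
```

>>> move_arm --plan '[[[-0.4,-0.06,0.72],[-0.02,0.02,0.06],0.6],[[-0.4,-0.06,0.72],[-0.02,0.02,0.06],0.6],[[-0.4,-0.06,0.72],[-0.02,0.02,0.06],0.6],[[-0.4,-0.06,0.72],[-0.02,0.02,0.06],0.6],[[-0.4,-0.05,0.7],[-0.02,0.02,0.06],0.6]]'

```text
t: 23.08
eef_pos: [0.566, -0.2924, 0.1507]
orientation: [[0.941, -0.339, 0.003], [-0.339, -0.941, -0.001], [0.003, -0.0, -1.0]]
force: [0.6, 0.0, 0.4]
width: 0.0512
grasp_force: 0.0
```

>>> move_arm --plan '[[[0,0,0],[0,0,0],0.6],[[0,0,0],[0,0,0],0.6]]'

```text
t: 23.25
eef_pos: [0.5658, -0.2924, 0.1508]
orientation: [[0.941, -0.339, -0.0], [-0.339, -0.941, 0.001], [-0.0, -0.001, -1.0]]
force: [0.2, 0.1, 0.7]
width: 0.0518
grasp_force: 0.0
```

```bash
python3 - <<'E'
from h import *
D=down(-.351); s=robot.sense(); print(s['eef_pos'],s['width'],s['orientation'].round(3).tolist())
plan([.566,-.2965,.078],D,.6)
E
```

```text
[ 0.5658004  -0.29238432  0.15083802] 0.051839745212975505 [[0.941, -0.339, -0.0], [-0.339, -0.941, 0.001], [-0.0, -0.001, -1.0]]
[[[0.02,0.05,0.91],[0.0,0.0,0.03],0.6],[[0.02,0.05,0.91],[0.0,0.0,0.03],0.6]]
```

>>> move_arm --plan '[[[0.02,0.05,0.91],[0,0,0.03],0.6],[[0.02,0.05,0.91],[0,0,0.03],0.6],[[0,0,0],[0,0,0],0.6]]'

```text
t: 23.5
eef_pos: [0.566, -0.2974, 0.0749]
orientation: [[0.939, -0.345, -0.003], [-0.345, -0.939, 0.001], [-0.003, -0.0, -1.0]]
force: [-1.1, 1.6, -0.8]
width: 0.0513
grasp_force: 0.0
```

>>> move_arm --plan '[[[0,0,0],[0,0,0],0],[[0,0,0],[0,0,0],0],[[0,0,0],[0,0,0],0],[[0,0,0],[0,0,0],0]]'

```text
t: 23.83
eef_pos: [0.5697, -0.2951, 0.0817]
orientation: [[0.939, -0.343, 0.006], [-0.343, -0.939, 0.003], [0.004, -0.004, -1.0]]
force: [2.4, 9.7, -3.8]
width: 0.0249
grasp_force: 60.1
```

```bash
python3 - <<'E'
from h import *
s=robot.sense(); print(s['eef_pos'],s['width'],s['grasp_force'],s['force'])
# arc rows in tool frame, tool down with x = tester x: dx=115(cos a0-cos a), dz_tool=-115(sin a-sin a0)
a=np.linspace(0,1.1,13)
for i in range(12): print(np.round([115*(np.cos(a[i])-np.cos(a[i+1]))/40,0,-115*(np.sin(a[i+1])-np.sin(a[i]))/40],2).tolist(),end=' ')
E
```

```text
[ 0.56968506 -0.29508235  0.08168599] 0.024890942851263646 60.06730556488037 [ 2.40738583  9.67218161 -3.78714439]
[0.01, 0.0, -0.26] [0.04, 0.0, -0.26] [0.06, 0.0, -0.26] [0.08, 0.0, -0.25] [0.11, 0.0, -0.24] [0.13, 0.0, -0.23] [0.15, 0.0, -0.22] [0.17, 0.0, -0.2] [0.19, 0.0, -0.19] [0.2, 0.0, -0.17] [0.22, 0.0, -0.15] [0.23, 0.0, -0.13]
```

>>> move_arm --plan '[[[0.02,-0.03,-0.26],[0,0,0],0],[[0.04,-0.03,-0.26],[0,0,0],0],[[0.06,0,-0.26],[0,0,0],0],[[0.08,0,-0.25],[0,0,0],0],[[0.11,0,-0.24],[0,0,0],0]]'

```text
t: 24.25
eef_pos: [0.5829, -0.2997, 0.1331]
orientation: [[0.939, -0.344, 0.008], [-0.344, -0.939, -0.003], [0.009, -0.001, -1.0]]
force: [9.8, 0.2, -13.1]
width: 0.0248
grasp_force: 59.6
```

>>> move_arm --plan '[[[0.13,0,-0.23],[0,0,0],0],[[0.15,0,-0.22],[0,0,0],0],[[0.17,0,-0.2],[0,0,0],0],[[0.19,0,-0.19],[0,0,0],0]]'

```text
t: 24.58
eef_pos: [0.6056, -0.3078, 0.1655]
orientation: [[0.939, -0.344, 0.005], [-0.344, -0.939, -0.001], [0.005, -0.001, -1.0]]
force: [6.9, 1.1, -17.7]
width: 0.0245
grasp_force: 59.9
```

>>> move_arm --plan '[[[0.2,0,-0.17],[0,0,0],0],[[0.22,0,-0.15],[0,0,0],0],[[0.23,0,-0.13],[0,0,0],0],[[0,0,0],[0,0,0],0],[[0,0,0],[0,0,0],0]]'

```text
t: 25.0
eef_pos: [0.6294, -0.3163, 0.1833]
orientation: [[0.939, -0.344, 0.005], [-0.344, -0.939, 0.0], [0.004, -0.002, -1.0]]
force: [4.2, 4.7, -10.1]
width: 0.0251
grasp_force: 61.0
```

```bash
python3 - <<'E'
from h import *
s=robot.sense(); p=s['eef_pos'];print(p,s['width'],s['grasp_force'],s['force'])
R=Ro.from_euler('z',-.351).as_matrix(); print('tester frame',(R.T@(p-[.612,-.314,0])).round(4))
f=cap('scene')['frame'][150:290,150:350]; cv2.imwrite('pics/s7.png',cv2.resize(f,None,fx=3.5,fy=3.5))
E
```

```text
[ 0.62937136 -0.31634581  0.18328344] 0.025114706922376637 61.02081835269928 [  4.21936296   4.72690869 -10.08241011]
tester frame [0.0171 0.0038 0.1833]
```

View pics/s7.png

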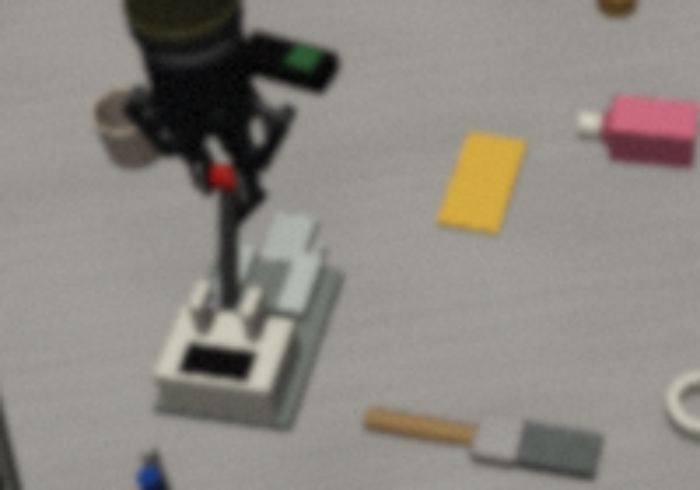

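The lever is up to about 1.1 rad, with the red handle at (223,178) in the crop. Releasing it and going to the panel.

```bash
python3 - <<'E'
from h import *
s=robot.sense(); p0=s['eef_pos']+[0,0,.10]
plan([.462,-.0825,.16],down(np.radians(-22.8)),1,p0,s['orientation'])
E
```

```text
[[[-0.74,-0.51,0.38],[0.0,-0.01,0.07],1],[[-0.75,-0.5,0.38],[0.0,-0.01,0.07],1],[[-0.75,-0.5,0.38],[0.0,-0.01,0.07],1],[[-0.75,-0.49,0.39],[0.0,-0.01,0.07],1],[[-0.76,-0.49,0.39],[0.0,-0.01,0.07],1]]
[[[-0.76,-0.48,0.39],[0.0,-0.01,0.07],1],[[-0.76,-0.48,0.38],[0.0,-0.01,0.07],1],[[-0.76,-0.47,0.39],[0.0,-0.01,0.07],1]]
```

>>> move_arm --plan '[[[0,0,0],[0,0,0],0.6],[[0,0,0],[0,0,0],0.6],[[0,0,0],[0,0,0],0.6]]'

```text
t: 25.3
eef_pos: [0.628, -0.3204, 0.1849]
orientation: [[0.938, -0.347, 0.006], [-0.347, -0.938, -0.006], [0.007, 0.003, -1.0]]
force: [0.7, 0.2, 1.1]
width: 0.0507
grasp_force: 0.0
```

>>> move_arm --plan '[[[0,0,-0.5],[0,0,0],0.6],[[0,0,-1],[0,0,0],0.6],[[0,0,-1],[0,0,0],0.6]]'

```text
t: 25.55
eef_pos: [0.6265, -0.3191, 0.2837]
orientation: [[0.938, -0.348, 0.001], [-0.348, -0.938, -0.003], [0.002, 0.003, -1.0]]
force: [1.2, -1.4, 1.0]
width: 0.0513
grasp_force: 0.0
```

>>> move_arm --plan '[[[-0.74,-0.51,0.38],[0,0,0.07],1],[[-0.75,-0.5,0.38],[0,0,0.07],1],[[-0.75,-0.5,0.38],[0,0,0.07],1],[[-0.75,-0.49,0.39],[0,0,0.07],1],[[-0.76,-0.49,0.39],[0,0,0.07],1]]'

```text
t: 25.97
eef_pos: [0.5223, -0.1721, 0.2058]
orientation: [[0.926, -0.376, 0.006], [-0.376, -0.926, -0.004], [0.007, 0.001, -1.0]]
force: [1.4, 0.1, -0.4]
width: 0.0852
grasp_force: 0.0
```

>>> move_arm --plan '[[[-0.76,-0.48,0.39],[0,0,0.07],1],[[-0.76,-0.48,0.38],[0,0,0.07],1],[[-0.76,-0.47,0.39],[0,0,0.07],1],[[0,0,0],[0,0,0],1]]'

```text
t: 26.3
eef_pos: [0.455, -0.0792, 0.1561]
orientation: [[0.921, -0.389, -0.004], [-0.389, -0.921, 0.002], [-0.005, -0.0, -1.0]]
force: [-1.8, 0.2, -0.5]
width: 0.0854
grasp_force: 0.0
```

```bash
python3 - <<'E'
from h import *
c=cap('wrist','w8.png'); s=robot.sense(); print(s['eef_pos'],s['width'])
def rect(c,zz=.006):
    m=cv2.inRange(cv2.cvtColor(c['frame'],cv2.COLOR_BGR2HSV),(20,90,60),(38,255,255)); k=max(cv2.findContours(m,0,2)[0],key=cv2.contourArea)
    return cv2.minAreaRect(np.array([onz(c,p[0],zz)[:2] for p in k],np.float32)*1000), cv2.boundingRect(k)
print(rect(c)); print(rect(cap('top')))
E
```

```text
[ 0.45829405 -0.08207764  0.15771097] 0.08525309522493271
(((501.32684326171875, -100.6410140991211), (59.79133605957031, 118.73078155517578), 67.46382141113281), (286, 55, 73, 139))
(((205.091552734375, 73.80755615234375), (161.7799072265625, 282.0190734863281), 52.82123565673828), (248, 286, 86, 72))
```

View pics/w8.png

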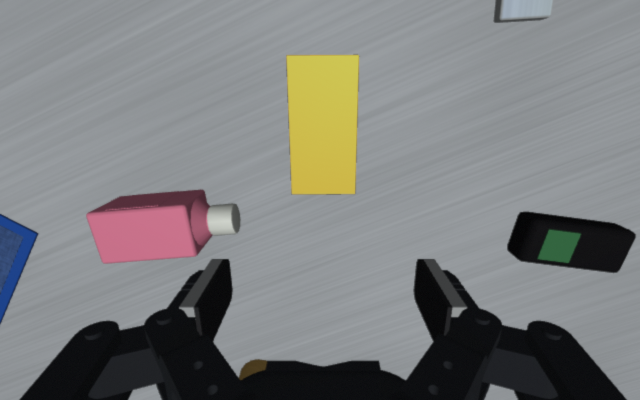

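Panel remeasured at (0.5013, -0.1006), -22.5°; it hasn't moved and sits centrally ahead of the fingers. Gripping it near its rear end.

```bash
python3 - <<'E'
from h import *
plan([.4625,-.0845,.022],down(np.radians(-22.54)),.85)
E
```

```text
[[[0.01,0.0,0.85],[0.0,-0.01,-0.02],0.85],[[0.01,0.0,0.86],[0.0,-0.01,-0.02],0.85],[[0.01,-0.01,0.85],[0.0,-0.01,-0.02],0.85],[[0.01,0.0,0.86],[0.0,-0.01,-0.02],0.85]]
```

>>> move_arm --plan '[[[0.01,0,0.85],[0,0,-0.02],0.85],[[0.01,0,0.86],[0,0,-0.02],0.85],[[0.01,0,0.85],[0,0,-0.02],0.85],[[0.01,0,0.86],[0,0,-0.02],0.85],[[0,0,0],[0,0,0],0.85]]'

```text
t: 26.82
eef_pos: [0.462, -0.0871, 0.0175]
orientation: [[0.922, -0.387, -0.002], [-0.387, -0.922, -0.003], [-0.0, 0.004, -1.0]]
force: [-0.2, 0.8, 0.1]
width: 0.0724
grasp_force: 0.0
```

```bash
python3 - <<'E'
from h import *
c=cap('wrist');s=robot.sense(); print(s['eef_pos'],s['orientation'].round(3).tolist(),s['force'])
plan([.4625,-.0845,.005],down(np.radians(-22.54)),.85)
E
```

```text
[ 0.46249209 -0.08730785  0.01988226] [[0.922, -0.388, -0.0], [-0.388, -0.922, -0.003], [0.001, 0.003, -1.0]] [0.69623747 0.45085659 0.63685495]
[[[-0.03,-0.07,0.37],[0.03,-0.01,-0.06],0.85]]
```

>>> move_arm --plan '[[[-0.03,-0.07,0.33],[0.03,0,-0.06],0.85],[[0,0,0],[0,0,0],0.85]]'

```text
t: 27.03
eef_pos: [0.464, -0.0837, 0.0089]
orientation: [[0.924, -0.382, 0.006], [-0.382, -0.924, -0.001], [0.006, -0.002, -1.0]]
force: [-0.7, -0.4, 0.9]
width: 0.0726
grasp_force: 0.0
```

>>> move_arm --plan '[[[0,0,0],[0,0,0],0.85],[[0,0,0],[0,0,0],0.85]]'

```text
t: 27.2
eef_pos: [0.4641, -0.0835, 0.0098]
orientation: [[0.924, -0.381, 0.007], [-0.381, -0.924, -0.001], [0.007, -0.002, -1.0]]
force: [0.5, -0.5, -0.2]
width: 0.0726
grasp_force: 0.0
```

>>> move_arm --plan '[[[0,0,0.11],[0,0,0],0.85],[[0,0,0],[0,0,0],0.85],[[0,0,0],[0,0,0],0.85]]'

```text
t: 27.45
eef_pos: [0.4629, -0.0827, 0.0039]
orientation: [[0.925, -0.381, 0.004], [-0.381, -0.925, -0.0], [0.004, -0.001, -1.0]]
force: [-0.6, -0.4, 0.4]
width: 0.0728
grasp_force: 0.0
```

>>> move_arm --plan '[[[0,0,0],[0,0,0],0],[[0,0,0],[0,0,0],0],[[0,0,0],[0,0,0],0],[[0,0,0],[0,0,0],0]]'

```text
t: 27.78
eef_pos: [0.4628, -0.0828, 0.0043]
orientation: [[0.925, -0.381, 0.004], [-0.381, -0.925, -0.0], [0.004, -0.002, -1.0]]
force: [-1.7, 1.2, 10.7]
width: 0.0578
grasp_force: 61.6
```

Panel gripped. Computing the pre-insertion pose and the cup and gauge clearances.

```bash
python3 - <<'E'
from h import *
import pickle
t=pickle.load(open('top0.pkl','rb'))
print('cup',onz(t,(452,262),.04),'gauge',onz(t,(402,290),.02))
O=np.array([.613,-.311,0]); R=Ro.from_euler('z',-.351).as_matrix(); D=down(-.351)
s=robot.sense(); p,q=plan(s['eef_pos']+[0,0,.05],s['orientation'],0)
print('--');p,q=plan(O+R@[-.178,0,.05],D,0,p,q)
E
```

```text
cup [ 0.40174218 -0.43089874  0.04      ] gauge [ 0.31639541 -0.27420364  0.02      ]
[[[0.0,0.0,-0.62],[0.0,0.0,0.0],0],[[0.01,0.0,-0.63],[0.0,0.0,0.0],0]]
--
[[[0.24,0.8,0.02],[0.0,-0.01,-0.09],0],[[0.23,0.81,0.02],[0.0,-0.01,-0.09],0],[[0.23,0.81,0.02],[0.0,-0.01,-0.09],0],[[0.22,0.81,0.02],[0.0,-0.01,-0.09],0],[[0.21,0.81,0.02],[0.0,-0.01,-0.09],0]]
```

>>> move_arm --plan '[[[0,0,-0.62],[0,0,0],0],[[0,0,-0.62],[0,0,0],0],[[0,0,0],[0,0,0],0]]'

```text
t: 28.03
eef_pos: [0.464, -0.0834, 0.0562]
orientation: [[0.924, -0.381, 0.008], [-0.381, -0.924, -0.001], [0.008, -0.002, -1.0]]
force: [0.4, 0.5, -1.0]
width: 0.0575
grasp_force: 65.3
```

>>> move_arm --plan '[[[0.24,0.8,0.02],[0,0,-0.09],0],[[0.23,0.81,0.02],[0,0,-0.09],0],[[0.23,0.81,0.02],[0,0,-0.09],0],[[0.22,0.81,0.02],[0,0,-0.09],0],[[0.21,0.81,0.02],[0,0,-0.09],0]]'

```text
t: 28.45
eef_pos: [0.445, -0.251, 0.0488]
orientation: [[0.939, -0.343, 0.004], [-0.343, -0.939, -0.0], [0.003, -0.001, -1.0]]
force: [0.7, -0.5, -0.8]
width: 0.0569
grasp_force: 65.3
```

>>> move_arm --plan '[[[0,0,0],[0,0,0],0],[[0,0,0],[0,0,0],0]]'

```text
t: 28.62
eef_pos: [0.4445, -0.2521, 0.0488]
orientation: [[0.937, -0.349, 0.003], [-0.349, -0.937, -0.001], [0.004, 0.0, -1.0]]
force: [0.8, 0.8, -0.8]
width: 0.0574
grasp_force: 65.3
```

```bash
cat >> h.py <<'E'
O=np.array([.613,-.311,0]); TR=Ro.from_euler('z',-.351).as_matrix()
def tf(p): return (TR.T@(np.array(p)-O)).round(4)
E
python3 - <<'E'
from h import *
import pickle
c=cap('wrist','w9.png'); pickle.dump(c,open('w9.pkl','wb')); s=robot.sense(); print(s['eef_pos'],tf(s['eef_pos']),s['width'],s['force'])
plan(O+TR@[-.178,0,.0195],down(-.351),0)
E
```

```text
[ 0.44481945 -0.25001332  0.04867741] [-0.1789 -0.0006  0.0487] 0.05758029573361137 [-0.40433168  0.36273052 -1.26274252]
[[[0.02,-0.01,0.73],[-0.01,-0.03,-0.03],0]]
```

View pics/w9.png

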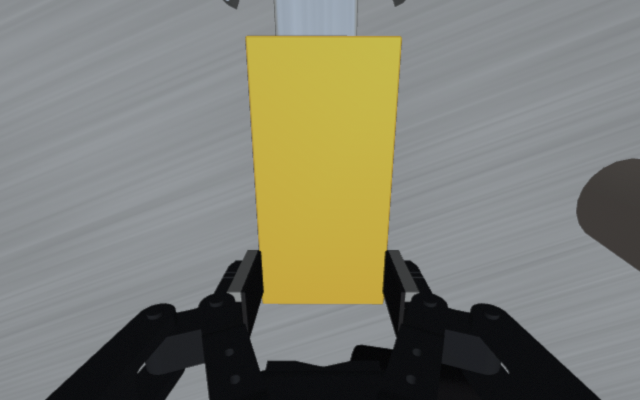

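The panel is level in the gripper: front edge (247,37)-(400,37). The tongue behind it runs (276,30)-(357,30), with flare tips near (232,4) and (398,2). Checking lateral alignment.

```bash
python3 - <<'E'
from h import *
import pickle
c=pickle.load(open('w9.pkl','rb'))
for n,u,z in [('panF L',(247,37),.0505),('panF R',(400,37),.0505),('panR L',(264,303),.0505),('panR R',(384,303),.0505),('tong L',(276,25),.012),('tong R',(357,25),.012),('flare L',(232,5),.026),('flare R',(398,3),.026)]: print(n,tf(onz(c,u,z)))
g=cv2.cvtColor(c['frame'],cv2.COLOR_BGR2GRAY)
for r in (8,20,32): 
    d=np.diff(cv2.GaussianBlur(g,(3,3),0)[r].astype(int)); i=np.argsort(-abs(d[240:390]))[:6]+240; print(r,sorted((int(k),int(d[k])) for k in i))
E
```

```text
panF L [-0.0771  0.0238  0.0505]
panF R [-0.0774 -0.0341  0.0505]
panR L [-0.1955  0.0246  0.0505]
panR R [-0.1958 -0.0346  0.0505]
tong L [-0.0659  0.0176  0.012 ]
tong R [-0.0661 -0.0215  0.012 ]
flare L [-0.0607  0.0345  0.026 ]
flare R [-0.0602 -0.0377  0.026 ]
8 [(273, -9), (275, 14), (276, 10), (355, -13), (356, -10), (358, 8)]
20 [(273, -8), (275, 9), (276, 11), (277, 8), (354, -10), (355, -13)]
32 [(273, -7), (274, -7), (276, 12), (277, 9), (354, -13), (355, -11)]
```

Relative to the tester the panel is 3 mm too far right. Shifting it, then lowering to feel the tongue.

>>> move_arm --plan '[[[0.02,-0.08,0.36],[0,-0.03,-0.03],0],[[0,0,0.33],[0,0,0],0],[[0,0,0],[0,0,0],0]]'

```text
t: 28.92
eef_pos: [0.4468, -0.2442, 0.0196]
orientation: [[0.941, -0.339, -0.002], [-0.339, -0.941, 0.003], [-0.003, -0.002, -1.0]]
force: [-0.0, 0.6, 0.4]
width: 0.0578
grasp_force: 65.3
```

>>> move_arm --plan '[[[0,0,0.04],[0,0,0],0],[[0,0,0],[0,0,0],0]]'

```text
t: 29.08
eef_pos: [0.4475, -0.2461, 0.02]
orientation: [[0.94, -0.341, 0.001], [-0.341, -0.94, 0.001], [0.001, -0.001, -1.0]]
force: [-1.0, 0.3, -0.7]
width: 0.0575
grasp_force: 65.3
```

```bash
python3 - <<'E'
from h import *
s=robot.sense(); print(tf(s['eef_pos']),s['force'],s['torque'],np.degrees(Ro.from_matrix(s['orientation'].T@down(-.351)).as_rotvec()))
E
```

```text
[-0.1777  0.004   0.02  ] [-0.95671151  0.34216381 -0.67427926] [0.00581784 0.02689312 0.0530594 ] [-0.06637422 -0.03577396  0.19079101]
```

>>> move_arm --plan '[[[0,0.03,0.05],[0,0,0.03],0],[[0,0,0],[0,0,0],0]]'

```text
t: 29.25
eef_pos: [0.4471, -0.2482, 0.0183]
orientation: [[0.939, -0.344, 0.002], [-0.344, -0.939, -0.0], [0.002, -0.001, -1.0]]
force: [-0.0, -0.7, -0.2]
width: 0.0576
grasp_force: 65.3
```

>>> move_arm --plan '[[[0,0,0.03],[0,0,0],0],[[0,0,0],[0,0,0],0]]'

```text
t: 29.42
eef_pos: [0.4471, -0.2482, 0.0169]
orientation: [[0.939, -0.344, 0.002], [-0.344, -0.939, 0.0], [0.002, -0.001, -1.0]]
force: [0.1, 0.6, -1.1]
width: 0.0577
grasp_force: 65.3
```

>>> move_arm --plan '[[[0,0,0.02],[0,0,0],0],[[0,0,0],[0,0,0],0]]'

```text
t: 29.58
eef_pos: [0.4471, -0.2482, 0.016]
orientation: [[0.939, -0.344, 0.002], [-0.344, -0.939, 0.0], [0.001, -0.001, -1.0]]
force: [-0.2, 0.0, 0.1]
width: 0.0574
grasp_force: 65.4
```

Bed level reached. Advancing into the slot.

>>> move_arm --plan '[[[0.25,0,-0.02],[0,0,0],0],[[0.25,0,0],[0,0,0],0],[[0,0,0],[0,0,0],0]]'

```text
t: 29.83
eef_pos: [0.4677, -0.2556, 0.0169]
orientation: [[0.939, -0.344, 0.003], [-0.344, -0.939, -0.001], [0.003, -0.0, -1.0]]
force: [0.8, -0.2, -0.2]
width: 0.0574
grasp_force: 65.3
```

>>> move_arm --plan '[[[0.25,0,0],[0,0,0],0],[[0.25,0,0],[0,0,0],0],[[0,0,0],[0,0,0],0]]'

```text
t: 30.08
eef_pos: [0.4855, -0.2627, 0.0168]
orientation: [[0.939, -0.344, 0.002], [-0.344, -0.939, -0.001], [0.003, 0.0, -1.0]]
force: [1.0, -1.5, -0.2]
width: 0.0572
grasp_force: 65.3
```

```bash
python3 - <<'E'
from h import *
s=robot.sense(); print(tf(s['eef_pos']),(TR.T@s['force']).round(1),s['torque'].round(2),s['width'],np.degrees(Ro.from_matrix(s['orientation'].T@down(-.351)).as_rotvec()))
E
```

```text
[-0.1363  0.0015  0.0168] [ 1.4 -1.  -0.2] [-0.27 -0.07 -0.16] 0.057214266152106695 [ 0.00047488 -0.15251184 -0.03512317]
```

>>> move_arm --plan '[[[0.25,0,0],[0,0,0],0],[[0.25,0,0],[0,0,0],0],[[0,0,0],[0,0,0],0]]'

```text
t: 30.33
eef_pos: [0.504, -0.2695, 0.0168]
orientation: [[0.939, -0.344, 0.002], [-0.344, -0.939, -0.001], [0.002, -0.0, -1.0]]
force: [1.7, -1.7, -0.8]
width: 0.0574
grasp_force: 65.3
```

>>> move_arm --plan '[[[0.25,0,0],[0,0,0],0],[[0.25,0,0],[0,0,0],0],[[0,0,0],[0,0,0],0]]'

```text
t: 30.58
eef_pos: [0.5226, -0.2763, 0.0168]
orientation: [[0.939, -0.344, 0.002], [-0.344, -0.939, -0.001], [0.002, -0.0, -1.0]]
force: [0.6, -1.7, -0.8]
width: 0.0576
grasp_force: 65.3
```

```bash
python3 - <<'E'
from h import *
s=robot.sense(); print(tf(s['eef_pos']),(TR.T@s['force']).round(1),s['torque'].round(2),s['width'],np.degrees(Ro.from_matrix(s['orientation'].T@down(-.351)).as_rotvec()))
E
```

```text
[-0.0968  0.0015  0.0168] [ 1.1 -1.4 -0.8] [-0.41 -0.07 -0.16] 0.05762378349302951 [-0.00344433 -0.14035703 -0.03647469]
```

>>> move_arm --plan '[[[0.15,0,0],[0,0,0],0],[[0.13,0,0],[0,0,0],0],[[0,0,0],[0,0,0],0]]'

```text
t: 30.83
eef_pos: [0.5329, -0.2801, 0.0168]
orientation: [[0.939, -0.345, 0.002], [-0.345, -0.939, -0.0], [0.002, -0.0, -1.0]]
force: [0.9, -2.7, -1.3]
width: 0.0575
grasp_force: 65.3
```

>>> move_arm --plan '[[[0.06,0,0],[0,0,0],0],[[0,0,0],[0,0,0],0]]'

```text
t: 31.0
eef_pos: [0.5347, -0.2807, 0.0168]
orientation: [[0.939, -0.345, 0.001], [-0.345, -0.939, 0.0], [0.001, -0.0, -1.0]]
force: [-1.3, -2.3, -1.4]
width: 0.0575
grasp_force: 65.3
```

>>> move_arm --plan '[[[0.06,0,0],[0,0,0],0],[[0,0,0],[0,0,0],0]]'

```text
t: 31.17
eef_pos: [0.537, -0.2815, 0.0168]
orientation: [[0.939, -0.345, 0.001], [-0.345, -0.939, 0.0], [0.001, -0.0, -1.0]]
force: [-1.9, -3.8, -1.0]
width: 0.0576
grasp_force: 65.3
```

```bash
python3 - <<'E'
from h import *
s=robot.sense(); print(tf(s['eef_pos']),(TR.T@s['force']).round(1),s['torque'].round(2),s['width'])
E
```

```text
[-0.0815  0.0016  0.0168] [-0.5 -4.2 -1. ] [-0.75  0.36 -0.13] 0.0575989072191861
```

>>> move_arm --plan '[[[0.05,0,0],[0,0,0],0],[[0,0,0],[0,0,0],0]]'

```text
t: 31.33
eef_pos: [0.5379, -0.2819, 0.0166]
orientation: [[0.939, -0.345, -0.001], [-0.345, -0.939, 0.001], [-0.001, -0.001, -1.0]]
force: [-4.1, -2.6, 1.1]
width: 0.0575
grasp_force: 65.4
```

>>> move_arm --plan '[[[0.05,0,0],[0,0,0],0],[[0,0,0],[0,0,0],0]]'

```text
t: 31.5
eef_pos: [0.538, -0.2819, 0.0164]
orientation: [[0.939, -0.345, -0.004], [-0.345, -0.939, 0.003], [-0.005, -0.001, -1.0]]
force: [-10.5, -1.5, 4.5]
width: 0.0577
grasp_force: 65.9
```

>>> move_arm --plan '[[[0.05,0,0],[0,0,0],0],[[0,0,0],[0,0,0],0]]'

```text
t: 31.67
eef_pos: [0.5381, -0.2819, 0.0164]
orientation: [[0.939, -0.345, -0.007], [-0.345, -0.939, 0.005], [-0.008, -0.002, -1.0]]
force: [-14.5, 0.7, 9.9]
width: 0.0579
grasp_force: 66.4
```

Stop reached: the push force builds with no further motion at TCP x = -80.5 mm, where about -82 was expected. Release, rise, and verify the panel.

>>> move_arm --plan '[[[-0.06,0,0],[0,0,0],0],[[0,0,0],[0,0,0],0.85],[[0,0,0],[0,0,0],0.85],[[0,0,0],[0,0,0],0.85],[[0,0,0],[0,0,0],0.85]]'

```text
t: 32.08
eef_pos: [0.5415, -0.2818, 0.017]
orientation: [[0.939, -0.343, 0.003], [-0.343, -0.939, 0.001], [0.002, -0.002, -1.0]]
force: [0.4, 0.6, 0.1]
width: 0.0729
grasp_force: 0.0
```

>>> move_arm --plan '[[[0,0,-0.5],[0,0,0],0.85],[[0,0,-0.9],[0,0,0],0.85],[[0,0,-0.9],[0,0,0],0.85],[[0,0,-0.9],[0,0,0],0.85],[[0,0,-0.9],[0,0,0],0.85]]'

```text
t: 32.5
eef_pos: [0.5404, -0.2821, 0.1826]
orientation: [[0.939, -0.344, 0.002], [-0.344, -0.939, 0.001], [0.001, -0.001, -1.0]]
force: [0.4, 0.6, -0.9]
width: 0.0728
grasp_force: 0.0
```

>>> move_arm --plan '[[[0,0,-0.9],[0,0,0],0.6],[[0,0,-0.9],[0,0,0],0.6],[[0,0,0],[0,0,0],0.6]]'

```text
t: 32.75
eef_pos: [0.5428, -0.2844, 0.2606]
orientation: [[0.939, -0.344, 0.012], [-0.344, -0.939, -0.005], [0.013, 0.0, -1.0]]
force: [1.0, -0.5, 0.9]
width: 0.0513
grasp_force: 0.0
```

```bash
python3 - <<'E'
from h import *
import pickle
c=cap('wrist','w10.png'); pickle.dump(c,open('w10.pkl','wb')); s=robot.sense(); print(s['eef_pos'],tf(s['eef_pos']))
m=cv2.inRange(cv2.cvtColor(c['frame'],cv2.COLOR_BGR2HSV),(20,90,60),(38,255,255)); k=max(cv2.findContours(m,0,2)[0],key=cv2.contourArea)
W=np.array([onz(c,p[0],.018) for p in k]); P=np.array([tf(x) for x in W]); print(P.min(0),P.max(0))
plan([.6285,-.317,.275],down(-.351),.6)
E
```

```text
[ 0.54202425 -0.28354045  0.25725089] [-0.0761  0.0014  0.2573]
[-0.0979 -0.0308  0.018 ] [-0.0002  0.029   0.018 ]
[[[0.77,0.01,-0.14],[0.0,-0.04,0.0],0.6],[[0.78,0.02,-0.14],[0.0,-0.04,0.0],0.6],[[0.77,0.01,-0.15],[0.0,-0.04,0.0],0.6]]
```

View pics/w10.png

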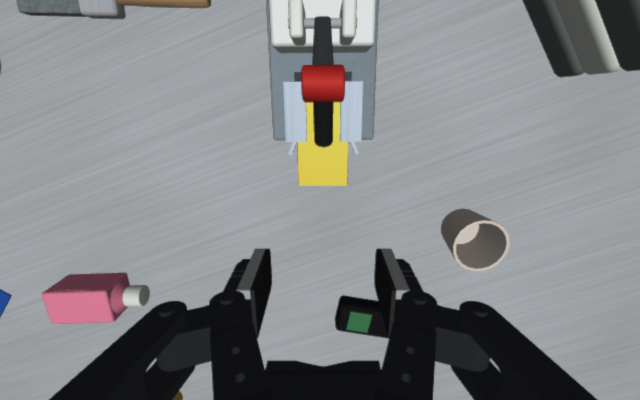

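The panel is in the slot with its rear edge at row 186, tester x ≈ -98 (nominal -100), and square. The raised handle is at (323,83). Re-pinching it.

>>> move_arm --plan '[[[0.77,0.01,-0.14],[0,-0.04,0],0.6],[[0.78,0.01,-0.14],[0,-0.04,0],0.6],[[0.77,0.01,-0.15],[0,-0.04,0],0.6],[[0,0,0],[0,0,0],0.6],[[0,0,0],[0,0,0],0.6]]'

```text
t: 33.22
eef_pos: [0.628, -0.3153, 0.2675]
orientation: [[0.939, -0.343, -0.01], [-0.343, -0.939, 0.005], [-0.011, -0.001, -1.0]]
force: [-1.1, -0.4, -0.5]
width: 0.0513
grasp_force: 0.0
```

```bash
python3 - <<'E'
from h import *
s=robot.sense(); print(s['eef_pos'])
plan([.6295,-.317,.184],down(-.351),.6)
E
```

```text
[ 0.62796773 -0.31532177  0.26747061]
[[[0.02,0.01,0.7],[0.0,0.04,0.0],0.6],[[0.02,0.01,0.69],[0.0,0.04,0.0],0.6],[[0.03,0.01,0.7],[0.0,0.04,0.0],0.6]]
```

>>> move_arm --plan '[[[0.02,0.01,0.7],[0,0.04,0],0.6],[[0.02,0.01,0.7],[0,0.04,0],0.6],[[0.03,0,0.7],[0,0.04,0],0.6],[[0,0,0],[0,0,0],0.6]]'

```text
t: 33.55
eef_pos: [0.6255, -0.3145, 0.1793]
orientation: [[0.939, -0.345, -0.008], [-0.345, -0.939, 0.006], [-0.009, -0.003, -1.0]]
force: [-0.3, 1.2, -0.4]
width: 0.0511
grasp_force: 0.0
```

>>> move_arm --plan '[[[0,0,0],[0,0,0],0],[[0,0,0],[0,0,0],0],[[0,0,0],[0,0,0],0],[[0,0,0],[0,0,0],0]]'

```text
t: 33.88
eef_pos: [0.6294, -0.3163, 0.1878]
orientation: [[0.939, -0.343, 0.003], [-0.343, -0.939, 0.001], [0.003, -0.002, -1.0]]
force: [-1.5, 3.5, 4.1]
width: 0.0243
grasp_force: 60.3
```

```bash
python3 - <<'E'
from h import *
s=robot.sense(); p=tf(s['eef_pos']); print(p,s['width'],s['grasp_force'],s['force'])
a=np.linspace(1.08,.06,12)
for i in range(11): print(np.round([115*(np.cos(a[i])-np.cos(a[i+1]))/40,0,-115*(np.sin(a[i+1])-np.sin(a[i]))/40],2).tolist(),end=' ')
E
```

```text
[0.0172 0.0006 0.1878] 0.024261858120857453 60.34257888793945 [-1.50366862  3.49254302  4.07676859]
[-0.23, 0.0, 0.14] [-0.22, 0.0, 0.16] [-0.2, 0.0, 0.18] [-0.18, 0.0, 0.19] [-0.16, 0.0, 0.21] [-0.14, 0.0, 0.22] [-0.12, 0.0, 0.24] [-0.1, 0.0, 0.25] [-0.08, 0.0, 0.26] [-0.05, 0.0, 0.26] [-0.03, 0.0, 0.26]
```

>>> move_arm --plan '[[[-0.23,0,0.14],[0,0,0],0],[[-0.22,0,0.16],[0,0,0],0],[[-0.2,0,0.18],[0,0,0],0],[[-0.18,0,0.19],[0,0,0],0]]'

```text
t: 34.22
eef_pos: [0.5989, -0.3054, 0.1636]
orientation: [[0.939, -0.343, 0.008], [-0.343, -0.939, -0.0], [0.007, -0.002, -1.0]]
force: [-6.0, 6.6, 17.5]
width: 0.0245
grasp_force: 66.2
```

>>> move_arm --plan '[[[-0.16,0,0.21],[0,0,0],0],[[-0.14,0,0.22],[0,0,0],0],[[-0.12,0,0.24],[0,0,0],0],[[-0.1,0,0.25],[0,0,0],0]]'

```text
t: 34.55
eef_pos: [0.5767, -0.2974, 0.1248]
orientation: [[0.939, -0.344, 0.001], [-0.344, -0.939, 0.002], [0.0, -0.003, -1.0]]
force: [-9.5, 8.0, 13.1]
width: 0.0248
grasp_force: 69.6
```

>>> move_arm --plan '[[[-0.08,0,0.26],[0,0,0],0],[[-0.05,0,0.22],[0,0,0],0],[[0,0,0],[0,0,0],0]]'

```text
t: 34.8
eef_pos: [0.5709, -0.2954, 0.103]
orientation: [[0.939, -0.345, -0.002], [-0.345, -0.939, 0.003], [-0.003, -0.002, -1.0]]
force: [-8.5, 6.7, 4.1]
width: 0.0245
grasp_force: 69.5
```

```bash
python3 - <<'E'
from h import *
s=robot.sense(); print(tf(s['eef_pos']),s['width'],(TR.T@s['force']).round(1))
E
```

```text
[-0.0449  0.0002  0.103 ] 0.024471437771830137 [-10.3   3.4   4.1]
```

>>> move_arm --plan '[[[-0.01,0,0.1],[0,0,0],0],[[0,0,0],[0,0,0],0]]'

```text
t: 34.97
eef_pos: [0.5705, -0.2951, 0.0996]
orientation: [[0.939, -0.344, -0.003], [-0.344, -0.939, 0.004], [-0.004, -0.003, -1.0]]
force: [-9.6, 7.4, 5.4]
width: 0.0244
grasp_force: 69.6
```

>>> move_arm --plan '[[[0,0,0.08],[0,0,0],0],[[0,0,0],[0,0,0],0]]'

```text
t: 35.13
eef_pos: [0.5701, -0.295, 0.0964]
orientation: [[0.939, -0.344, -0.003], [-0.344, -0.939, 0.004], [-0.004, -0.003, -1.0]]
force: [-10.4, 7.8, 5.7]
width: 0.0245
grasp_force: 69.6
```

>>> move_arm --plan '[[[0,0,0.08],[0,0,0],0],[[0,0,0],[0,0,0],0]]'

```text
t: 35.3
eef_pos: [0.5699, -0.295, 0.0931]
orientation: [[0.939, -0.344, -0.004], [-0.344, -0.939, 0.004], [-0.005, -0.003, -1.0]]
force: [-11.3, 8.2, 4.4]
width: 0.0245
grasp_force: 69.6
```

>>> move_arm --plan '[[[0,0,0.06],[0,0,0],0],[[0,0,0],[0,0,0],0]]'

```text
t: 35.47
eef_pos: [0.5698, -0.2949, 0.0908]
orientation: [[0.939, -0.344, -0.004], [-0.344, -0.939, 0.004], [-0.005, -0.003, -1.0]]
force: [-11.4, 6.9, 6.2]
width: 0.0244
grasp_force: 69.8
```

>>> move_arm --plan '[[[0,0,0.06],[0,0,0],0],[[0,0,0],[0,0,0],0]]'

```text
t: 35.63
eef_pos: [0.5697, -0.295, 0.0903]
orientation: [[0.939, -0.345, -0.003], [-0.345, -0.939, 0.005], [-0.004, -0.003, -1.0]]
force: [-16.4, 11.2, 20.7]
width: 0.0243
grasp_force: 71.6
```

>>> move_arm --plan '[[[0,0,0.04],[0,0,0],0],[[0,0,0],[0,0,0],0]]'

```text
t: 35.8
eef_pos: [0.5697, -0.295, 0.0901]
orientation: [[0.939, -0.345, -0.002], [-0.345, -0.939, 0.005], [-0.004, -0.004, -1.0]]
force: [-19.6, 12.7, 30.9]
width: 0.0244
grasp_force: 73.0
```

The foot is pressing on the panel. Relieving, releasing, rising and checking everything.

>>> move_arm --plan '[[[0,0,-0.08],[0,0,0],0],[[0,0,0],[0,0,0],0.6],[[0,0,0],[0,0,0],0.6],[[0,0,0],[0,0,0],0.6]]'

```text
t: 36.13
eef_pos: [0.5738, -0.2974, 0.0904]
orientation: [[0.939, -0.344, 0.004], [-0.344, -0.939, -0.001], [0.004, -0.0, -1.0]]
force: [0.6, -0.2, -0.1]
width: 0.0512
grasp_force: 0.0
```

>>> move_arm --plan '[[[0,0,-0.4],[0,0,0],0.6],[[0,0,-0.9],[0,0,0],0.6],[[0,0,-1],[0,0,0],0.6],[[0,0,-1],[0,0,0],0.6],[[0,0,-1],[0,0,0],0.6]]'

```text
t: 36.55
eef_pos: [0.5728, -0.2971, 0.2636]
orientation: [[0.939, -0.345, 0.002], [-0.345, -0.939, -0.001], [0.002, 0.0, -1.0]]
force: [1.0, -1.3, -0.4]
width: 0.0514
grasp_force: 0.0
```

>>> move_arm --plan '[[[-0.5,0,0],[0,0,0],0.6],[[-0.5,0,0],[0,0,0],0.6],[[0,0,0],[0,0,0],0.6],[[0,0,0],[0,0,0],0.6]]'

```text
t: 36.88
eef_pos: [0.5351, -0.2831, 0.2622]
orientation: [[0.939, -0.345, 0.003], [-0.345, -0.939, -0.0], [0.003, -0.001, -1.0]]
force: [0.8, 0.4, 0.5]
width: 0.051
grasp_force: 0.0
```

```bash
python3 - <<'E'
from h import *
c=cap('wrist'); s=robot.sense(); print(s['eef_pos'],s['force'])
m=cv2.inRange(cv2.cvtColor(c['frame'],cv2.COLOR_BGR2HSV),(20,90,60),(38,255,255)); k=np.vstack([x for x in cv2.findContours(m,0,2)[0] if cv2.contourArea(x)>30])
P=np.array([tf(onz(c,p[0],.018)) for p in k]); print(P.min(0),P.max(0))
def red(c,lo=15):
    m=cv2.inRange(cv2.cvtColor(c['frame'],cv2.COLOR_BGR2HSV),(0,150,60),(8,255,255)); k,l,st,ce=cv2.connectedComponentsWithStats(m); return [(ce[i].round(1),st[i,4]) for i in range(1,k) if st[i,4]>lo]
sc=cap('scene'); print(red(c),red(sc))
t=cap('top'); rw=max(red(c),key=lambda a:a[1])[0]; rs=min(red(sc),key=lambda a:np.hypot(*(a[0]-[226,207])))[0]
print('handle',tri([(c,rw),(sc,rs)]))
a=cv2.resize(sc['frame'][130:300,160:500],(800,400)); b=cv2.resize(t['frame'][150:290,130:340],(300,200)); d=cv2.resize(c['frame'],(320,200)); 
cv2.imwrite('pics/f.png',np.vstack([a,np.hstack([b,d,np.zeros((200,180,3),np.uint8)])]))
E
```

```text
[ 0.53575655 -0.28303572  0.2617152 ] [0.48746293 0.41555841 0.17607193]
[-0.0984 -0.0308  0.018 ] [0.0215 0.029  0.018 ]
[(array([321.9, 145.5]), np.int32(529))] [(array([ 37.6, 129.1]), np.int32(888)), (array([226.1, 205.7]), np.int32(32))]
handle (array([ 0.5664979 , -0.29560461,  0.08997609]), np.float64(0.47723493502104475))
```

View pics/f.png

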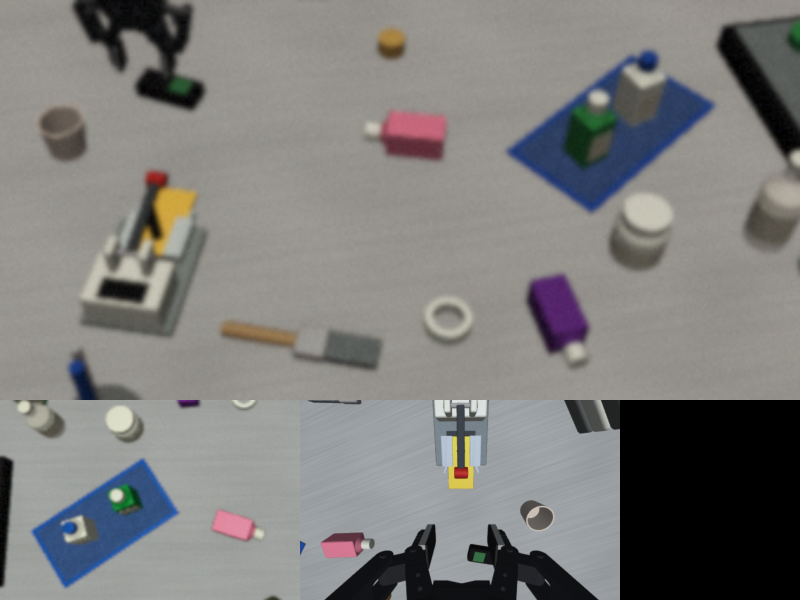

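Everything is in place: both bottles upright on the mat at (590,130) and (640,95), the panel home (tester x -98 to 21.5 mm), the lever down on it, and bystanders unmoved. Handing in.

```bash
python3 -c "
from cell import robot
print(robot.job_done())"
```

```text
the job is handed in; nothing more can be done
None
```

I handed the job in at about 37 s of the allowed 210 s: the panel is home against the stop with the lever lowered onto it. The green and white bottles (the only two present) stand upright on the mat, and the bystanders looked unmoved in the last pictures; the hand-in returned no verdict.

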